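# Weigh a sample tin on the notched beam scale

### The arm

A 6-joint arm with a two-finger parallel gripper is mounted at the origin on a cart in front of the work surface, level with it; the furniture and walls round the work are solid. World frame = base frame: x ahead of the robot, y to its left, z up, the work surface at z = 0. Lengths are in m, angles in rad, forces in N, time in s.
With the tool pointing down it reaches from about 0.275 to 0.775 m from the base axis. Payload 14.6 kg.
Tool frame: the origin (TCP) lies at the very end of the fingers, on their centre line; the grasp point (between the pads) lies behind it (ctrl.grip_depth is the z of the grasp point in the tool frame, in m); z points along the fingers, y is the direction in which the jaws open and shut (so a half turn about z gives the same grasp; the last joint's range is limited). The gripper opens to 85 mm and grips with 20 to 120 N. Pads are 22 mm wide; open, the fingers measure 114 mm over their backs; the gripper's body (76 mm by 85 mm) begins 54 mm behind the grasp point. The pads swing forward as they close: fully open they stand 13 mm farther back than shut.
Start: joints at [-1.429, 0.263, -0.048, 1.259, 0, 1.415], TCP at [0.154, -0.502, 0.231] pointing down, gripper open.
Joint ranges: [-2.65, 2.65], [-0.89, 1.7], [-1.18, 1.37], [-2.13, 2.11], [-1.35, 1.29], [-3.14, 3.14]. Speed limits (rad/s): [1.89, 1.89, 2.57, 2.79, 3.14, 3.14].

### API

Orientations are given as a unit quaternion [w, x, y, z].
In Python, from rig import ctrl, imaging gives the robot as it stands.
- The arm moves only by the tool jog_arm, never from a script. Its argument "commands" is a list of rows, each a list of 7 numbers: the turn, a rotation vector about the tool's x, y, z in rad, then the shift along the tool's x, y, z in cm, then the closure in counts, from 0 (fully open) to 255 (shut). In form: [[ax, ay, az, dx, dy, dz, grip], ...]. A call has 1 to 8 rows; each row shifts and turns the commanded pose from where the row before left it, along the tool's axes as they then stand; what a row does not reach is not made up. A row lasts 1/12 s, in which the tool goes at most 41.7 mm and 7.16 degrees, less where a joint would pass 70% of its speed; a pose out of reach is approached as far as the arm can. A call is refused whole if a number of a shift passes 4.17 or a number of a turn 0.125, either way. A call with a gripper value outside its range is refused whole. The fingers move at their own pace and stop on an object; "squeeze" is the grip in N (left out, the last holds). Time passes only in rows, so rows that do not move let the fingers close. It gives the time, the measured TCP pose, the force and the opening at its end, in the units of the state.
- ctrl.observe(): the state, without advancing time (a new reading comes with each control period).
- imaging.read_camera(name): name is "side" or "top" or "wrist"; returns the picture (420x560x3 uint8, blue, green, red); there is no depth.
- imaging.camera_params(name): a dict with "fovy" (degrees; the focal length in pixels is half the picture's height over the tangent of half this angle, whatever the lens; pixels are square), "cx", "cy" (the principal point, pixels), "k1" (the pictures are not rectified: a ray, as slopes to the right and down, at radius r is drawn at 1 + k1 r^2 times it, then the intrinsics apply), "origin" and "orientation" of the camera in the world. Camera axes: x right, y up, looking along -z (the intrinsics and any distortion apply to the point x, -y, -z); pixel columns grow to the right and rows downward; lengths in m; the calibration is good to about 2 mm. A picture is of the moment at which its call begins: read the wrist's pose just before it. camera_params takes no time and is no camera call; for the wrist camera it gives the pose at the moment of the call.
- ctrl.hand_in(): hands the job in, once; it reports no verdict.
Trained networks look in the newest picture that a camera, given by its name, has taken for a name from the list of things; names that differ only in an ending like _2 or _b are one class to them, and where a whole thing is asked for, a point or a joint stands for the part that bears it (a point fixed in the world has none). Each returns a list of dicts, best first, with "p" (0 to 1); they miss things now and then, are a little off and sometimes report something else, mostly with a low value. They report only what shows in the picture. A call takes as long as a camera call. They do not tell look-alikes from the thing itself.
- imaging.find_in(camera, target): "at" ([x, y, z] in m, in the coordinates of the camera as it stood for that picture, good to about 4 mm: the middle of the surface that is visible of it).
- imaging.mark_of(camera, target): "at" ([x, y, z] in m, in the coordinates of the camera as it stood for that picture, good to about 4 mm: a listed point, or the origin of a listed thing).
The state is a dict: "t": time; "joint_positions": joint angles; "dq": joint speeds; "joint_efforts": joint torques, N m; "tool_pos": TCP position; "tcp_rot": TCP orientation; "contact_force": force on the tool from outside, world axes, zero at the start; "ft_torque": the same for the moment, N m; "finger_gap": opening from 0.0 (shut) to 1.0 (fully open).
Only numpy, scipy, OpenCV 4.12 (cv2) and the standard library are available. Lean on these libraries where they do the work, as an engineer would, in place of code of your own. Each camera call takes 0.05 s, during which the arm holds its last target.

### The job

Check-weigh the closed sample tin on the mechanical beam scale: set it gently, upright, in the middle of the scale's round platform and let go. Then push the poise along the beam with a fingertip, notch by notch, until it sits in the notch where the untouched beam floats and its pointer comes to rest between the two bold marks of the index. Nudge it lightly, never pinching it or leaning on the scale, whose knife edges are delicate, and leave the open tin, the loose lid and the timer where they stand.

Things in the scene. Friction and masses are not known exactly. Their poses are not given: they have to be found in the camera images.
- sample_tin: the closed tin to be weighed: plain cylinder 67 mm across, 72 mm high, with its lid pressed in (flat top); loose, hidden mass between 0.23 and 0.36 kg. Origin at the centre of its underside, z up its axis. Between it and the scale stands the electronic balance with a pan 105 mm high; to its right and behind it, within 0.15 m, stand two pistol-shaped meters 330 mm high.
- open_tin: bystander: a tin of the same size, but open at the top, with paint in it; 67 mm across, 72 mm high, loose. Origin at the centre of its underside. The two tins may have changed places.
- tin_lid: bystander: loose tin lid, 65 mm across and 10 mm high, lying on the bench. Origin at the centre of its underside.
- timer: bystander: dial timer, 68 mm across and 62 mm high, loose. Origin at the centre of its underside.
- beam_scale: mechanical bench beam scale, fixed on the left of the bench, 260 mm long, 50 mm wide (84 mm at the platform end). Origin on the bench under the fulcrum, the fork that carries the beam; x axis level along the beam from fulcrum to pointer, z up. Platform centre at x = -62 mm; beam pivot 90 mm above the bench; poise and pointer at positive x.
- platform: the scale's round steel weighing platform, 88 mm across, level; it sinks and rises by 2.7 mm as the beam tips (down when loaded). Origin at the centre of its plate's underside, 6 mm below the top.
- platform_top (a point): centre of the platform's top face, about 78 mm above the bench; axes as those of beam_scale. The tin's underside is to rest on it.
- index (a point): centre of the white index (thin line between two bold black marks), 90 mm above the bench on the gate at the pointer end, 142 mm from the fulcrum. The gate is 43 mm wide, 107 mm high and 5 mm thick; its white face looks along the scale's +x.
- beam (a joint): tilt of the beam, rad: 0 level, pointer on the thin line; positive pointer up (load outweighs poise), negative pointer down (poise outweighs load); stops at +0.06 and -0.06. The bold marks are reached at +-0.021. Left alone it settles in about 0.6 s. Between the stops, with the tin on, moving the poise one notch outwards lowers it by 0.032 rad.
- poise (a joint): position of the poise along the beam, m: 0 in the innermost notch (36 mm from the fulcrum), growing towards the pointer. Twelve notches 8 mm apart (0 to 0.088), 20 g each: it balances 160 g at 0 and 20 g more per notch. Starts in one of the three innermost. A spring pawl in it must be pushed over each tooth crest, half-way between notches, with some 4 N, which tips the beam; then it snaps in.
- pawl (a joint): lift of the spring pawl inside the poise, m: 0 when fully down in a notch, 0.0032 on a tooth crest.
- poise_grip (a point): centre of the top of the poise's black fingertip grip, a smooth upright block 14 mm along the beam, 20 mm across, 28 mm high, on the poise's steel body (26 mm along the beam, 26 mm across, 38 mm high, its top 28 mm below this point). It tips with the beam; 140 mm above the bench when level. x axis along the beam to the pointer.
- pointer_tip (a point): middle of the thin black bar (34 mm wide, 1.5 mm high) at the beam's end that plays in front of the white index, 147 mm from the fulcrum; 90 mm above the bench when the beam is level, the bold marks reached 3.1 mm above and below that.
Things that resemble listed ones, but are neither listed nor needed, are in the scene too. Leave any red look-alike of the sample_tin alone.

How it is judged:
On the way, in this order (a step that is already met when the one before it is completed fails the run):
1. the closed tin stands upright and released on the platform (horizontal distance between sample_tin and platform_top below 0.022 m and z of sample_tin in the frame of platform_top between -0.006 and 0.006 m and angle between sample_tin's own z axis and vertical below 0.1 rad and contact force between sample_tin and platform above 1 N and contact force between the fingers and sample_tin below 0.1 N), for 0.4 s.
2. the poise sits in a notch, untouched, and the pointer has come to rest between the bold marks (all of step 1 and value of joint beam between -0.021 and 0.021 rad and value of joint pawl below 0.001 m and contact force between the fingers and beam_scale below 0.1 N), for 0.6 s.
At the end, for the whole second after the job is handed in: The closed tin stands upright and released on the platform, its axis within 22 mm of the centre; the poise sits in a notch (pawl lift under 1 mm); the gripper touches nothing of the scale; the beam rests within 0.021 rad of level, the pointer between the bold marks (all of step 2 and velocity of joint beam between -0.05 and 0.05 rad/s and linear speed of sample_tin below 0.03 m/s).
It fails at once if the gripper pinches or presses the scale, its beam or poise with more than 20 N (contact force between the fingers and beam_scale above 20 N).
It fails at once if the tin is slammed or pressed on the platform with more than 25 N (contact force between sample_tin and platform above 25 N).
It fails at once if the open tin is shifted by more than 3 cm or tipped (distance of open_tin from where it was at the start of the episode above 0.03 m or angle between open_tin's own z axis and vertical above 0.3 rad).
It fails at once if the loose lid or the timer is shifted by more than 4 cm (distance of any of tin_lid, timer from where it was at the start of the episode above 0.04 m).
It also fails if it takes over 67 s, if anything falls off the work surface, if the arm or the gripper's body presses on something with over 40 N, if the wrist force passes 120 N, or if a joint passes its speed limit or range.

## Working session

There is one attempt and no reset: what is moved stays moved. The work goes in short steps, Python scripts to look and compute and a tool call to move; the robot and the scene stay as the last step left them, time stands still between calls to the robot, and variables do not carry over. Pictures are saved under pics/ and viewed, and the job is handed in when it is done.

Besides the shell and the picture viewer there is one more tool, called as a command line: name --pt "numbers of a row" for each row, then --argument value for the rest. jog_arm: Moves the arm, as the interface text tells. Its arguments: {"type":"object","properties":{"commands":{"type":"array","items":{"type":"array","items":{"type":"number"}}},"squeeze":{"type":"number"}},"required":["commands"]}

```bash
ls; mkdir -p pics; cat > h.py <<'E'
import numpy as np, cv2
from scipy.spatial.transform import Rotation as R
from rig import ctrl, imaging
def q2R(q): return R.from_quat([q[1],q[2],q[3],q[0]]).as_matrix()
def cam(name):
    p=imaging.camera_params(name); return p
def toworld(p,at): return np.array(p['origin'])+q2R(p['orientation'])@np.array(at)
def proj(p,X):
    c=q2R(p['orientation']).T@(np.array(X)-p['origin'])
    f=210/np.tan(np.radians(p['fovy'])/2)
    x,y=c[0]/-c[2],-c[1]/-c[2]; s=1+p['k1']*(x*x+y*y)
    return np.array([p['cx']+f*x*s,p['cy']+f*y*s])
def ray(p,u,v):
    f=210/np.tan(np.radians(p['fovy'])/2)
    K=np.array([[f,0,p['cx']],[0,f,p['cy']],[0,0,1.]])
    a=cv2.undistortPoints(np.array([[[u,v]]],float),K,np.array([p['k1'],0,0,0.]))[0,0]
    d=q2R(p['orientation'])@np.array([a[0],-a[1],-1]); return np.array(p['origin']),d/np.linalg.norm(d)
def atz(p,u,v,z):
    o,d=ray(p,u,v); return o+d*(z-o[2])/d[2]
def tri(*ors):
    A=np.zeros((3,3));b=np.zeros(3)
    for o,d in ors:
        M=np.eye(3)-np.outer(d,d);A+=M;b+=M@o
    return np.linalg.solve(A,b)
E
python3 - <<'E'
from h import *
print(ctrl.observe(), ctrl.grip_depth)
for n in ['side','top','wrist']:
    p=cam(n); im=imaging.read_camera(n); cv2.imwrite(f'pics/{n}0.png',im); print(n,p)
    for t in ['sample_tin','open_tin','tin_lid','timer','beam_scale','platform_top','index','poise_grip','pointer_tip']:
        try:
            r=imaging.mark_of(n,t)
            print(t,[(np.round(toworld(p,x['at']),3),np.round(proj(p,toworld(p,x['at']))),round(x['p'],2)) for x in r[:3]])
        except Exception as e: print(t,e)
print(ctrl.observe()['t'])
E
```

```text
pics
{'t': 0.0, 'joint_positions': array([-1.42931374e+00,  2.63535645e-01, -4.89690875e-02,  1.25937881e+00,
       -5.01388968e-06,  1.41548645e+00]), 'dq': array([-0.0006921 , -0.00060674, -0.00168131,  0.00025266, -0.00029565,
        0.00122749]), 'joint_efforts': array([-3.79281228e-04, -6.37633610e+01,  3.84574020e+01,  1.38871896e-02,
       -1.12488633e-04, -6.95212591e-06]), 'tool_pos': array([ 0.15348711, -0.50176853,  0.2308067 ]), 'tcp_rot': array([-5.43610232e-04,  9.89009324e-01,  1.47852160e-01,  1.25138397e-06]), 'contact_force': array([ 0.22259684,  0.41156521, -0.08758245]), 'ft_torque': array([ 0.01297254, -0.02872056,  0.01987962]), 'finger_gap': 0.9971941218561737} -0.0187
side {'fovy': 42.03639705994182, 'cx': 283.5103592155067, 'cy': 206.6632007562999, 'k1': -0.06356586837334445, 'origin': array([0.44266653, 1.14562409, 1.04383264]), 'orientation': array([-0.04702472, -0.0183453 ,  0.43321389,  0.89987657])}
sample_tin [(array([ 0.726, -0.438, -0.001]), array([246., 154.]), 0.76), (array([ 0.454, -0.176,  0.001]), array([321., 205.]), 0.68), (array([ 0.442, -0
[... 1582 characters left out ...]
([ 0.549, -0.065, -0.   ]), array([296., 221.]), 0.2)]
platform_top [(array([0.595, 0.382, 0.08 ]), array([154., 204.]), 0.73)]
index [(array([0.392, 0.341, 0.085]), array([164., 270.]), 0.66)]
poise_grip [(array([0.48 , 0.36 , 0.138]), array([154., 241.]), 0.68)]
pointer_tip [(array([0.393, 0.342, 0.081]), array([165., 269.]), 0.75)]
wrist {'fovy': 62.31425305173028, 'cx': 282.7960550251694, 'cy': 205.3750438465154, 'k1': -0.03554926418383062, 'origin': array([ 0.21926836, -0.48145469,  0.37326368]), 'orientation': array([ 0.79653637, -0.10831952,  0.08064777, -0.58931539])}
sample_tin []
open_tin []
tin_lid []
timer []
beam_scale []
platform_top []
index []
poise_grip []
pointer_tip []
1.5
```

View pics/side0.png

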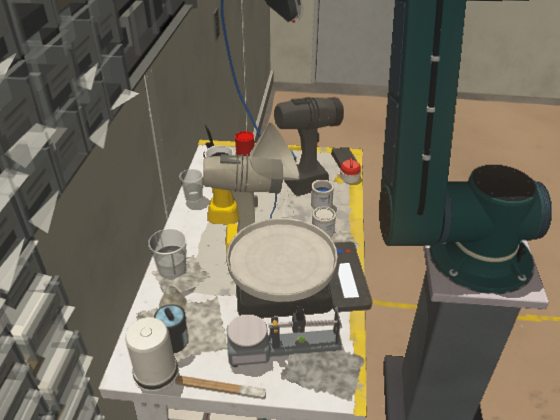

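View pics/top0.png

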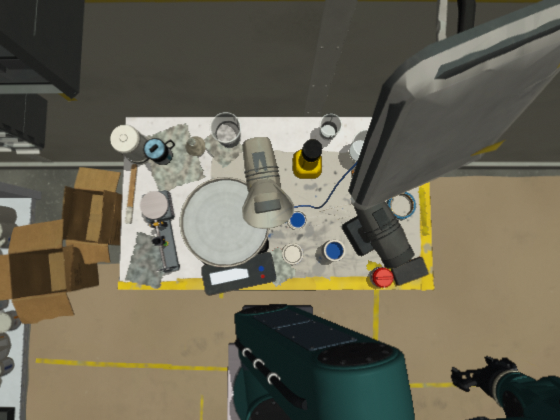

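View pics/wrist0.png

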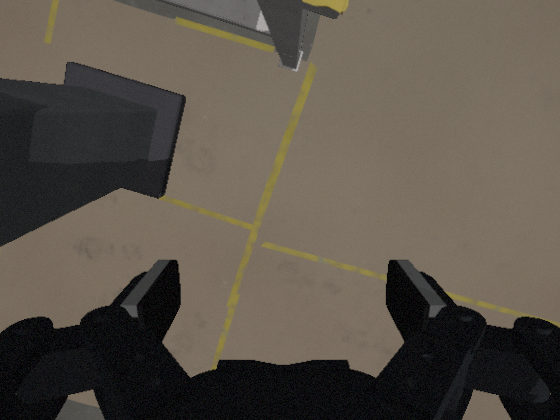

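```bash
python3 - <<'E'
import cv2
a=cv2.imread('pics/side0.png')[110:290,200:420];b=cv2.imread('pics/top0.png')[170:320,250:420]
cv2.imwrite('pics/c1.png',cv2.resize(a,None,fx=3.5,fy=3.2,interpolation=3)[:590,:790])
cv2.imwrite('pics/c2.png',cv2.resize(b,None,fx=4,fy=4,interpolation=3))
E
```

```text
(no output)
```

View pics/c1.png

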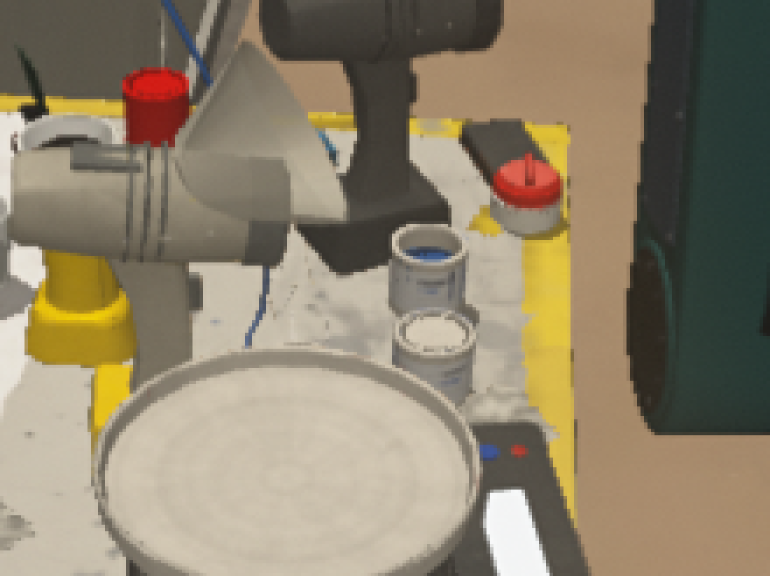

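View pics/c2.png

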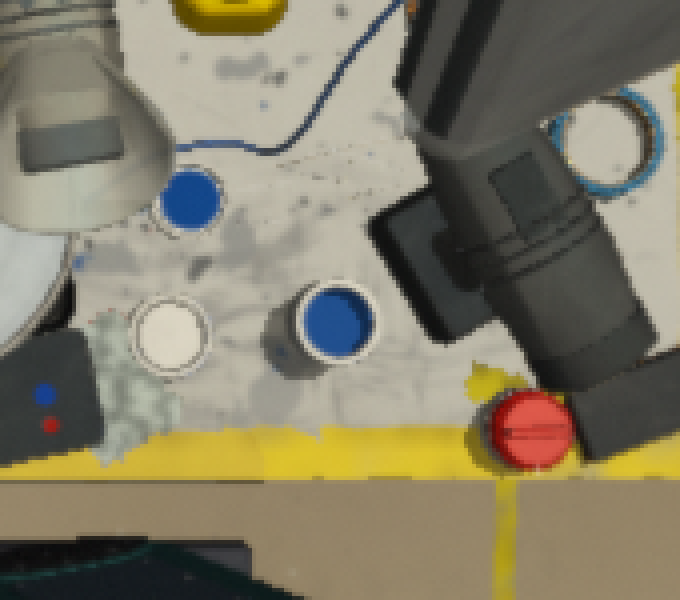

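Candidates for the tin: white-lidded closed tin at top (292,253) / side (323,217); open tin with blue paint at top (333,250) / side (321,192); red look-alike at side (245,143); loose blue lid at top (297,220); beaker shapes at the back. The close crops show the white flat top, pressed in, at (292,253), so that is the sample tin. Next I measure it and the obstacles.

```bash
python3 - <<'E'
from h import *
s,t=cam('side'),cam('top')
def T(n,a,b):
    X=tri(ray(s,*a),ray(t,*b)); print(n,X.round(3),(proj(s,X)-a).round(1),(proj(t,X)-b).round(1))
T('tin top',(324.3,214.7),(292.5,253.7))
T('open tin top',(322.5,185.5),(334,250))
T('nozzle front?',(298.6,172),(271,227))
T('nozzle topside',(271,124),(268,190))
T('red can',(245,134),(350,150))
T('poise',(300,308),(154,241))
for z in (.25,.33): print('top nozzle',z,[atz(t,*q,z).round(3) for q in [(271,228),(293,213),(243,215),(258,138)]])
for z in (.25,.33): print('dark meter',z,[atz(t,*q,z).round(3) for q in [(428,265),(396,290),(355,205)]], 'base',[atz(t,*q,0.02).round(3) for q in [(341,224),(361,255)]])
for z in (.105,): print('pan',[atz(t,*q,z).round(3) for q in [(180,222),(270,222),(228,178),(228,265)]])
im=imaging.read_camera('side')[270:400,200:380]; cv2.imwrite('pics/c3.png',cv2.resize(im,None,fx=4.4,fy=4.4,interpolation=3))
im=imaging.read_camera('top')[180:290,110:200]; cv2.imwrite('pics/c4.png',cv2.resize(im,None,fx=5.4,fy=5.4,interpolation=3))
E
```

```text
tin top [ 0.441 -0.051  0.065] [-0.1 -0. ] [0.  0.1]
open tin top [ 0.452 -0.18   0.072] [-0.2 -0. ] [0.  0.2]
nozzle front? [0.513 0.013 0.251] [-0.2 -0. ] [0.  0.2]
nozzle topside [0.586 0.018 0.389] [-2.1 -0.4] [0.1 2.1]
red can [ 0.706 -0.205  0.225] [-7.4 -2. ] [-0.1  8.1]
poise [0.479 0.36  0.136] [0.1 0. ] [ 0.  -0.1]
top nozzle 0.25 [array([0.511, 0.013, 0.25 ]), array([ 0.551, -0.045,  0.25 ]), array([0.545, 0.088, 0.25 ]), array([0.756, 0.049, 0.25 ])]
top nozzle 0.33 [array([0.506, 0.012, 0.33 ]), array([ 0.543, -0.042,  0.33 ]), array([0.538, 0.081, 0.33 ]), array([0.732, 0.045, 0.33 ])]
dark meter 0.25 [array([ 0.413, -0.402,  0.25 ]), array([ 0.348, -0.315,  0.25 ]), array([ 0.573, -0.211,  0.25 ])] base [array([ 0.537, -0.211,  0.02 ]), array([ 0.436, -0.275,  0.02 ])]
dark meter 0.33 [array([ 0.416, -0.371,  0.33 ]), array([ 0.356, -0.291,  0.33 ]), array([ 0.563, -0.195,  0.33 ])] base [array([ 0.537, -0.211,  0.02 ]), array([ 0.436, -0.275,  0.02 ])]
pan [array([0.537, 0.292, 0.105]), array([0.537, 0.018, 0.105]), array([0.673, 0.148, 0.105]), array([0.407, 0.145, 0.105])]
```

View pics/c3.png

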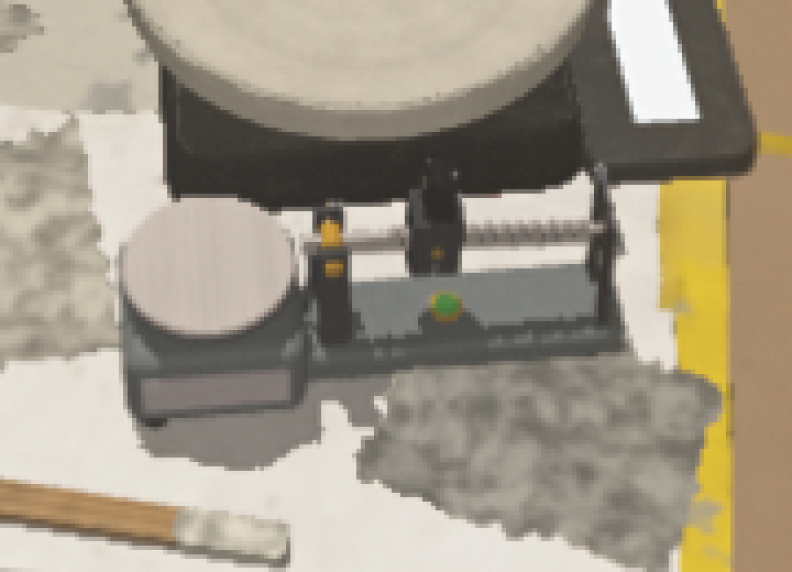

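View pics/c4.png

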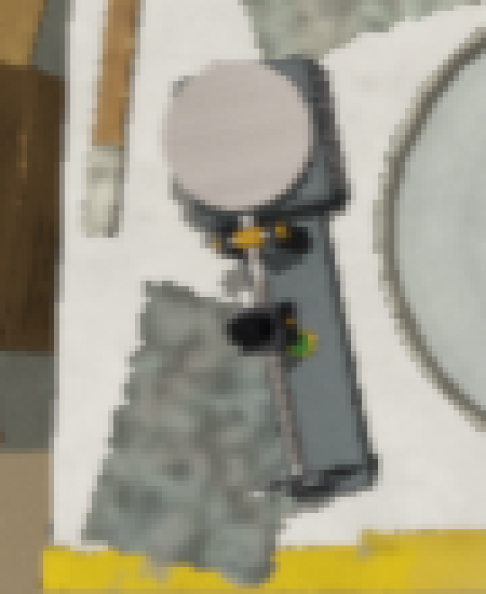

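```bash
cat >> h.py <<'E'
def plan(target,yaw=None,grip=0,step=0.0405,n=None):
    """rows from measured pose to TCP target, tool z down with x_tool azimuth yaw(deg)"""
    o=ctrl.observe(); p=np.array(o['tool_pos']); Rm=q2R(o['tcp_rot'])
    if yaw is None: Rt=Rm
    else:
        a=np.radians(yaw); x=np.array([np.cos(a),np.sin(a),0]); z=np.array([0,0,-1.]); Rt=np.array([x,np.cross(z,x),z]).T
    rv=R.from_matrix(Rm.T@Rt).as_rotvec(); d=np.array(target)-p
    m=n or max(1,int(np.ceil(max(np.linalg.norm(d)/step,np.linalg.norm(rv)/0.12))))
    rows=[]; Rc=Rm
    for i in range(m):
        s=Rc.T@(d/m)*100
        rows.append([round(float(v),3) for v in rv/m]+[round(float(v),2) for v in s]+[grip])
        Rc=Rc@R.from_rotvec(rv/m).as_matrix()
    print('t',round(o['t'],2),'pos',p.round(4),'yaw',round(float(np.degrees(np.arctan2(Rm[1,0],Rm[0,0]))),1),'gap',round(o['finger_gap'],3),'F',np.round(o['contact_force'],1),'rows',m)
    for k in range(0,m,8): print(rows[k:k+8])
E
python3 -c "
from h import *
plan([0.19,-0.31,0.26],64)"
```

```text
t 1.6 pos [ 0.1535 -0.502   0.2313] yaw 17.0 gap 1.0 F [ 0.3  0.6 -0.2] rows 7
[[-0.0, -0.0, -0.117, 1.3, -2.47, -0.41, 0], [-0.0, -0.0, -0.117, 1.58, -2.3, -0.41, 0], [-0.0, -0.0, -0.117, 1.84, -2.1, -0.41, 0], [-0.0, -0.0, -0.117, 2.07, -1.87, -0.41, 0], [-0.0, -0.0, -0.117, 2.28, -1.62, -0.41, 0], [-0.0, -0.0, -0.117, 2.45, -1.34, -0.41, 0], [-0.0, -0.0, -0.117, 2.59, -1.04, -0.41, 0]]
```

jog_arm --pt "0 0 -0.117 1.3 -2.5 -0.4 0" --pt "0 0 -0.117 1.6 -2.3 -0.4 0" --pt "0 0 -0.117 1.8 -2.1 -0.4 0" --pt "0 0 -0.117 2.1 -1.9 -0.4 0" --pt "0 0 -0.117 2.3 -1.6 -0.4 0" --pt "0 0 -0.117 2.5 -1.3 -0.4 0" --pt "0 0 -0.117 2.6 -1.0 -0.4 0"

```text
t: 2.18
tool_pos: [0.1913, -0.3081, 0.2595]
tcp_rot: [0.0, 0.847, 0.532, -0.0]
contact_force: [0.9, -1.0, 0.0]
finger_gap: 0.999
```

```bash
python3 -c "
from h import *
plan([0.34,-0.06,0.26],140)"
```

```text
t 2.18 pos [ 0.1913 -0.3081  0.2595] yaw 64.2 gap 0.999 F [ 0.9 -1.   0. ] rows 12
[[0.0, 0.0, -0.11, 2.4, 0.22, -0.0, 0], [0.0, 0.0, -0.11, 2.36, 0.48, -0.0, 0], [0.0, 0.0, -0.11, 2.29, 0.74, -0.0, 0], [0.0, 0.0, -0.11, 2.2, 0.99, -0.0, 0], [0.0, 0.0, -0.11, 2.08, 1.22, -0.0, 0], [0.0, 0.0, -0.11, 1.93, 1.44, -0.0, 0], [0.0, 0.0, -0.11, 1.76, 1.65, -0.0, 0], [0.0, 0.0, -0.11, 1.57, 1.83, -0.0, 0]]
[[0.0, 0.0, -0.11, 1.36, 1.99, -0.0, 0], [0.0, 0.0, -0.11, 1.13, 2.13, -0.0, 0], [0.0, 0.0, -0.11, 0.89, 2.24, -0.0, 0], [0.0, 0.0, -0.11, 0.64, 2.32, -0.0, 0]]
```

jog_arm --pt "0 0 -0.11 2.4 0.2 0 0" --pt "0 0 -0.11 2.4 0.5 0 0" --pt "0 0 -0.11 2.3 0.7 0 0" --pt "0 0 -0.11 2.2 1.0 0 0" --pt "0 0 -0.11 2.1 1.2 0 0" --pt "0 0 -0.11 1.9 1.4 0 0" --pt "0 0 -0.11 1.8 1.6 0 0" --pt "0 0 -0.11 1.6 1.8 0 0"

```text
t: 2.85
tool_pos: [0.2902, -0.1428, 0.2594]
tcp_rot: [0.0, 0.54, 0.842, -0.0]
contact_force: [-0.1, -0.2, 0.4]
finger_gap: 1.0
```

jog_arm --pt "0 0 -0.11 1.4 2.0 0 0" --pt "0 0 -0.11 1.1 2.1 0 0" --pt "0 0 -0.11 0.9 2.2 0 0" --pt "0 0 -0.11 0.6 2.3 0 0"

```text
t: 3.18
tool_pos: [0.3399, -0.0609, 0.2594]
tcp_rot: [0.0, 0.343, 0.939, -0.0]
contact_force: [0.3, -0.8, 0.4]
finger_gap: 1.0
```

```bash
python3 - <<'E'
from h import *
p=cam('wrist'); im=imaging.read_camera('wrist')
print(p['origin'])
for tname in ['sample_tin','open_tin','tin_lid']:
    for x in imaging.mark_of('wrist',tname)[:2]:
        X=toworld(p,x['at']);print(tname,X.round(4),round(x['p'],2)); u=proj(p,X); cv2.circle(im,tuple(int(v) for v in u),3,(0,0,255),-1)
cv2.imwrite('pics/w1.png',im)
plan([0.441,-0.051,0.12],140)
E
```

```text
[ 0.28912293 -0.01648804  0.40138707]
sample_tin [ 0.4424 -0.0425  0.0007] 0.85
open_tin [ 4.507e-01 -1.764e-01 -3.000e-04] 0.85
tin_lid [ 0.5547 -0.0631 -0.0009] 0.85
tin_lid [ 0.4509 -0.1748 -0.0017] 0.63
t 3.38 pos [ 0.3396 -0.0619  0.2593] yaw 139.6 gap 0.994 F [-0.   0.5  0.1] rows 5
[[-0.0, -0.0, -0.001, -1.4, 1.48, 2.79, 0], [-0.0, -0.0, -0.001, -1.41, 1.48, 2.79, 0], [-0.0, -0.0, -0.001, -1.41, 1.48, 2.79, 0], [-0.0, -0.0, -0.001, -1.41, 1.47, 2.79, 0], [-0.0, -0.0, -0.001, -1.41, 1.47, 2.79, 0]]
```

View pics/w1.png

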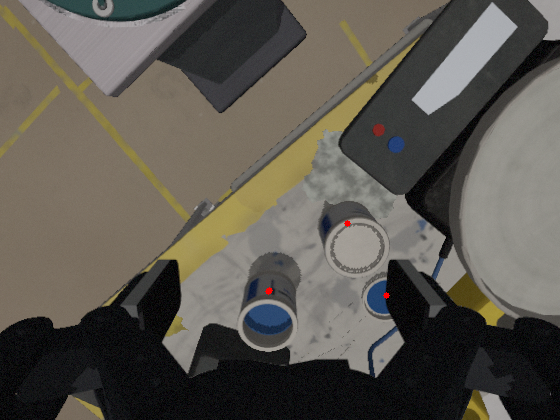

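The wrist view shows the closed tin with its white lid (rim centre about (357,247)), the open one at (268,322) with blue paint, the loose lid at (383,296), and the balance corner at (410,200).

```bash
python3 - <<'E'
from h import *
p=cam('wrist');t=cam('top');s=cam('side')
print(atz(p,357,247,0.072), tri(ray(p,357,247),ray(t,292.5,253.7)),tri(ray(p,357,247),ray(t,292.5,253.7),ray(s,324.3,214.7)))
for z in (.03,.06): print([atz(p,*q,z).round(3) for q in [(343,147),(396,192),(410,200),(440,232)]])
plan([0.441,-0.049,0.12],140)
E
```

```text
[ 0.44101933 -0.04717283  0.072     ] [ 0.44123769 -0.04909016  0.07117152] [ 0.44135037 -0.04904645  0.06778944]
[array([0.36 , 0.007, 0.03 ]), array([0.437, 0.021, 0.03 ]), array([0.454, 0.028, 0.03 ]), array([0.508, 0.032, 0.03 ])]
[array([0.354, 0.005, 0.06 ]), array([0.425, 0.018, 0.06 ]), array([0.441, 0.024, 0.06 ]), array([0.49 , 0.028, 0.06 ])]
t 3.38 pos [ 0.3396 -0.0619  0.2593] yaw 139.6 gap 0.994 F [-0.   0.5  0.1] rows 5
[[-0.0, -0.0, -0.001, -1.38, 1.51, 2.79, 0], [-0.0, -0.0, -0.001, -1.38, 1.51, 2.79, 0], [-0.0, -0.0, -0.001, -1.38, 1.51, 2.79, 0], [-0.0, -0.0, -0.001, -1.38, 1.51, 2.79, 0], [-0.0, -0.0, -0.001, -1.39, 1.5, 2.79, 0]]
```

jog_arm --pt "0 0 0 -1.4 1.5 2.8 0" --pt "0 0 0 -1.4 1.5 2.8 0" --pt "0 0 0 -1.4 1.5 2.8 0" --pt "0 0 0 -1.4 1.5 2.8 0" --pt "0 0 0 -1.35 1.5 2.8 0"

```text
t: 3.8
tool_pos: [0.4417, -0.0512, 0.1181]
tcp_rot: [0.0, 0.347, 0.938, -0.0]
contact_force: [-0.1, -0.8, 0.2]
finger_gap: 1.005
```

```bash
python3 - <<'E'
from h import *
p=cam('wrist'); im=imaging.read_camera('wrist')
cv2.imwrite('pics/w2.png',im)
print(proj(p,[0.441,-0.0485,0.072]),p['origin'])
plan([0.441,-0.0485,0.022],140)
E
```

```text
[283.25655304 227.49631071] [ 0.39123857 -0.00622273  0.26003081]
t 3.85 pos [ 0.4429 -0.0507  0.1136] yaw 139.4 gap 0.999 F [-2.7 -1.5 -6.8] rows 3
[[-0.0, -0.001, -0.004, 0.09, 0.02, 3.06, 0], [-0.0, -0.001, -0.004, 0.09, 0.02, 3.06, 0], [-0.0, -0.001, -0.004, 0.09, 0.02, 3.06, 0]]
```

View pics/w2.png

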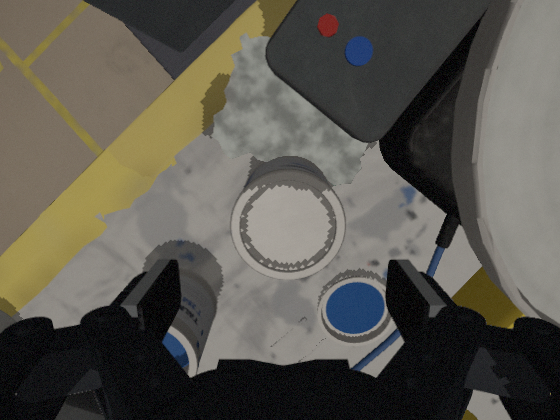

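```bash
python3 - <<'E'
from h import *
p=cam('wrist'); im=imaging.read_camera('wrist')
g=(im.min(axis=2)>175).astype(np.uint8)
g=cv2.cvtColor(im,cv2.COLOR_BGR2GRAY)[130:300,200:380]
c=cv2.HoughCircles(cv2.GaussianBlur(g,(5,5),0),cv2.HOUGH_GRADIENT,1,50,param1=80,param2=20,minRadius=48,maxRadius=70)
print(None if c is None else c[0][:3]+[200,130,0])
if c is not None:
  u=c[0][0]+[200,130,0]; print(atz(p,u[0],u[1],0.072))
cv2.imwrite('pics/w3.png',im)
plan([0.441,-0.0485,0.022],140)
E
```

```text
[[286.5        226.5         55.79999924]]
[ 0.44165951 -0.04524744  0.072     ]
t 3.9 pos [ 0.4411 -0.0507  0.1158] yaw 139.4 gap 1.002 F [0.6 0.4 1.2] rows 3
[[-0.001, -0.001, -0.003, 0.04, 0.06, 3.13, 0], [-0.001, -0.001, -0.003, 0.04, 0.06, 3.13, 0], [-0.001, -0.001, -0.003, 0.05, 0.06, 3.13, 0]]
```

jog_arm --pt "0 0 0 0.2 0.3 2.0 0" --pt "0 0 0 0 0 2.5 0" --pt "0 0 0 0 0 2.5 0" --pt "0 0 0 0 0 1.5 0" --pt "0 0 0 0 0 0.8 0" --pt "0 0 0 0 0 0 0"

```text
t: 4.4
tool_pos: [0.4406, -0.0472, 0.0258]
tcp_rot: [-0.001, 0.347, 0.938, -0.0]
contact_force: [0.0, 0.0, 0.7]
finger_gap: 1.002
```

jog_arm --pt "0 0 0 0 0 0 255" --pt "0 0 0 0 0 0 255" --pt "0 0 0 0 0 0 255" --pt "0 0 0 0 0 0 255" --pt "0 0 0 0 0 0 255" --squeeze 25

```text
t: 4.82
tool_pos: [0.4421, -0.0472, 0.0276]
tcp_rot: [0.001, 0.346, 0.938, -0.0]
contact_force: [-3.4, -3.6, 7.1]
finger_gap: 0.774
```

jog_arm --pt "0 0 0 0 0 0 255" --pt "0 0 0 0 0 -0.5 255" --pt "0 0 0 0 0 -2 255" --pt "0 0 0 0 0 -3 255" --pt "0 0 0 0 0 -3 255" --pt "0 0 0 0 0 -3 255" --pt "0 0 0 0 0 -2 255" --squeeze 35

```text
t: 5.4
tool_pos: [0.442, -0.0466, 0.1648]
tcp_rot: [0.002, 0.346, 0.938, 0.0]
contact_force: [0.1, -0.3, -2.8]
finger_gap: 0.773
```

```bash
python3 - <<'E'
from h import *
print('a');plan([0.37,-0.03,0.195],150,255,step=.03)
im=imaging.read_camera('wrist');cv2.imwrite('pics/w4.png',im)
E
```

```text
a
t 5.4 pos [ 0.442  -0.0466  0.1648] yaw 139.6 gap 0.773 F [ 0.1 -0.3 -2.8] rows 3
[[0.0, 0.001, -0.061, 2.18, -1.13, -1.01, 255], [0.0, 0.001, -0.061, 2.25, -1.0, -1.01, 255], [0.0, 0.001, -0.061, 2.31, -0.86, -1.01, 255]]
```

View pics/w4.png

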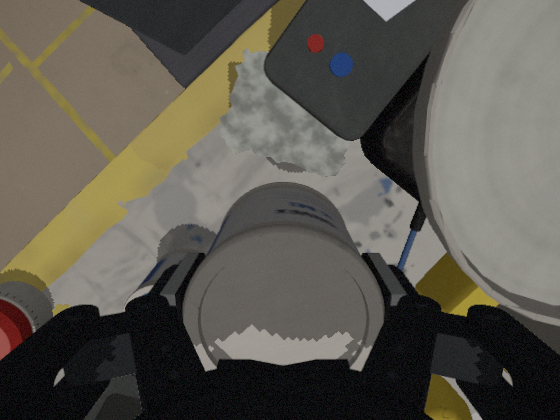

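jog_arm --pt "0 0 -0.06 2.2 -1.1 -1.0 255" --pt "0 0 -0.06 2.2 -1.0 -1.0 255" --pt "0 0 -0.06 2.3 -0.9 -1.0 255" --pt "0 0 0 0 0 0 255"

```text
t: 5.78
tool_pos: [0.3666, -0.0292, 0.1929]
tcp_rot: [0.0, 0.258, 0.966, 0.0]
contact_force: [1.4, -1.0, -2.3]
finger_gap: 0.775
```

```bash
python3 - <<'E'
from h import *
plan([0.40,0.30,0.195],191,255,step=.03)
E
```

```text
t 5.78 pos [ 0.3666 -0.0292  0.1929] yaw 150.1 gap 0.775 F [ 1.4 -1.  -2.3] rows 12
[[0.0, 0.0, -0.059, 1.13, 2.52, -0.02, 255], [0.0, 0.0, -0.059, 0.97, 2.58, -0.02, 255], [0.0, 0.0, -0.059, 0.82, 2.63, -0.02, 255], [0.0, 0.0, -0.059, 0.66, 2.68, -0.02, 255], [0.0, 0.0, -0.059, 0.5, 2.71, -0.02, 255], [0.0, 0.0, -0.059, 0.34, 2.74, -0.02, 255], [0.0, 0.0, -0.059, 0.18, 2.75, -0.02, 255], [0.0, 0.0, -0.059, 0.01, 2.76, -0.02, 255]]
[[0.0, 0.0, -0.059, -0.15, 2.75, -0.02, 255], [0.0, 0.0, -0.059, -0.32, 2.74, -0.02, 255], [0.0, 0.0, -0.059, -0.48, 2.72, -0.02, 255], [0.0, 0.0, -0.059, -0.64, 2.68, -0.02, 255]]
```

jog_arm --pt "0 0 -0.06 1.1 2.5 0 255" --pt "0 0 -0.06 1.0 2.6 0 255" --pt "0 0 -0.06 0.8 2.6 0 255" --pt "0 0 -0.06 0.7 2.7 0 255" --pt "0 0 -0.06 0.5 2.7 0 255" --pt "0 0 -0.06 0.3 2.7 0 255" --pt "0 0 -0.06 0.2 2.8 0 255" --pt "0 0 -0.06 0 2.8 0 255"

```text
t: 6.45
tool_pos: [0.3925, 0.1911, 0.1916]
tcp_rot: [0.0, 0.022, 1.0, 0.0]
contact_force: [1.2, -0.2, -2.3]
finger_gap: 0.772
```

jog_arm --pt "0 0 -0.06 -0.1 2.7 0 255" --pt "0 0 -0.06 -0.3 2.7 0 255" --pt "0 0 -0.06 -0.5 2.7 0 255" --pt "0 0 -0.06 -0.6 2.7 0 255" --pt "0 0 0 0 0 0 255"

```text
t: 6.87
tool_pos: [0.4032, 0.3021, 0.1913]
tcp_rot: [0.0, -0.1, 0.995, 0.001]
contact_force: [-0.6, -1.0, -3.2]
finger_gap: 0.772
```

```bash
python3 - <<'E'
from h import *
p=cam('wrist'); im=imaging.read_camera('wrist');cv2.imwrite('pics/w5.png',im)
for tname in ['platform_top','poise_grip','index','pointer_tip']:
    for x in imaging.mark_of('wrist',tname)[:2]:
        X=toworld(p,x['at']);print(tname,X.round(4),proj(p,X).round(),round(x['p'],2))
plan([0.595,0.382,0.165],191,255,step=.03)
E
```

```text
index [0.3954 0.3458 0.0868] [342. 204.] 0.82
pointer_tip [0.3875 0.3436 0.0789] [340. 191.] 0.58
pointer_tip [0.4008 0.3064 0.1644] [291. 239.] 0.23
t 7.12 pos [0.4028 0.2977 0.1914] yaw -168.9 gap 0.772 F [ 0.8 -0.7 -2.4] rows 8
[[-0.0, -0.0, 0.0, -2.56, 0.57, 0.33, 255], [-0.0, -0.0, 0.0, -2.56, 0.57, 0.33, 255], [-0.0, -0.0, 0.0, -2.56, 0.57, 0.33, 255], [-0.0, -0.0, 0.0, -2.56, 0.57, 0.33, 255], [-0.0, -0.0, 0.0, -2.56, 0.57, 0.33, 255], [-0.0, -0.0, 0.0, -2.56, 0.58, 0.33, 255], [-0.0, -0.0, 0.0, -2.56, 0.58, 0.33, 255], [-0.0, -0.0, 0.0, -2.56, 0.58, 0.33, 255]]
```

View pics/w5.png

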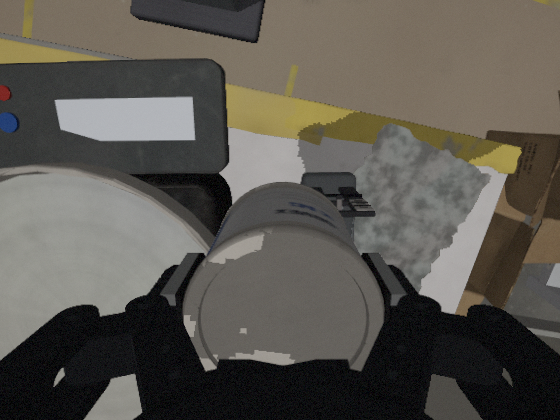

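```bash
python3 - <<'E'
from h import *
s,t=cam('side'),cam('top')
print(tri(ray(s,247.0,330.2),ray(t,154.1,205)), atz(s,247,330.2,.079),atz(t,154.1,205,.079))
plan([0.595,0.382,0.192],191,255,step=.03)
E
```

```text
[0.593142   0.38288377 0.07391565] [0.59293244 0.38684578 0.079     ] [0.59197452 0.38120702 0.079     ]
t 7.12 pos [0.4028 0.2977 0.1914] yaw -168.9 gap 0.772 F [ 0.8 -0.7 -2.4] rows 7
[[-0.0, -0.0, 0.0, -2.93, 0.66, -0.01, 255], [-0.0, -0.0, 0.0, -2.93, 0.66, -0.01, 255], [-0.0, -0.0, 0.0, -2.93, 0.66, -0.01, 255], [-0.0, -0.0, 0.0, -2.93, 0.66, -0.01, 255], [-0.0, -0.0, 0.0, -2.93, 0.66, -0.01, 255], [-0.0, -0.0, 0.0, -2.93, 0.66, -0.01, 255], [-0.0, -0.0, 0.0, -2.93, 0.66, -0.01, 255]]
```

jog_arm --pt "0 0 0 -2.9 0.7 0 255" --pt "0 0 0 -2.9 0.7 0 255" --pt "0 0 0 -2.9 0.7 0 255" --pt "0 0 0 -2.9 0.7 0 255" --pt "0 0 0 -2.9 0.7 0 255" --pt "0 0 0 -2.9 0.6 0 255" --pt "0 0 0 -2.9 0.6 0 255" --pt "0 0 0 0 0 0 255"

```text
t: 7.78
tool_pos: [0.5971, 0.3836, 0.1896]
tcp_rot: [0.0, -0.096, 0.995, -0.0]
contact_force: [1.4, 1.0, -2.7]
finger_gap: 0.769
```

```bash
python3 - <<'E'
from h import *
for n in ['side','top','wrist']: 
    p=cam(n); cv2.imwrite(f'pics/{n}2.png',imaging.read_camera(n))
for tn in ['index','poise_grip','pointer_tip','beam_scale']:
    for x in imaging.mark_of('wrist',tn)[:1]:
        X=toworld(p,x['at']);print(tn,X.round(4),proj(p,X).round(),round(x['p'],2))
a=cv2.imread('pics/side2.png')[250:400,180:380];b=cv2.imread('pics/top2.png')[170:290,110:230]
cv2.imwrite('pics/c5.png',cv2.resize(a,None,fx=3.9,fy=3.9,interpolation=3))
cv2.imwrite('pics/c6.png',cv2.resize(b,None,fx=4.9,fy=4.9,interpolation=3))
plan([0.594,0.382,0.115],191,255,step=.03)
E
```

```text
poise_grip [0.4791 0.3655 0.1368] [291.  10.] 0.58
beam_scale [0.5312 0.3773 0.0036] [289. 114.] 0.72
t 8.13 pos [0.5924 0.3833 0.192 ] yaw -168.9 gap 0.77 F [ 0.2  0.4 -2.1] rows 3
[[0.0, 0.0, 0.001, -0.04, -0.05, 2.57, 255], [0.0, 0.0, 0.001, -0.04, -0.05, 2.57, 255], [0.0, 0.0, 0.001, -0.04, -0.05, 2.57, 255]]
```

View pics/c5.png

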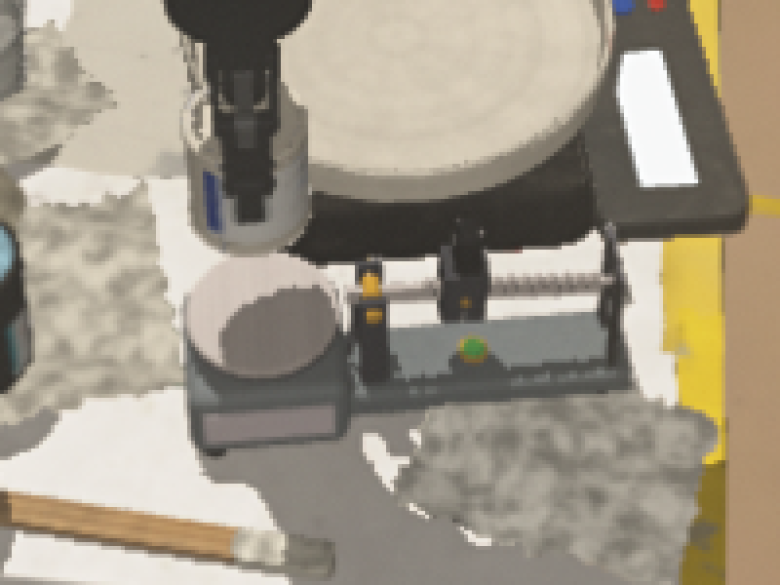

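View pics/c6.png

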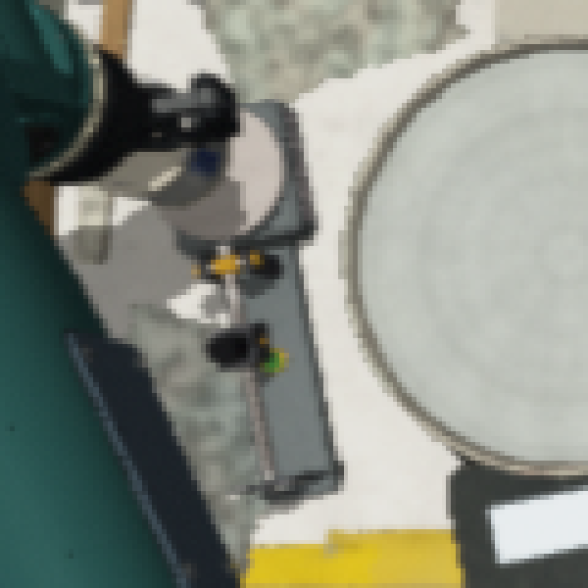

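View pics/wrist2.png

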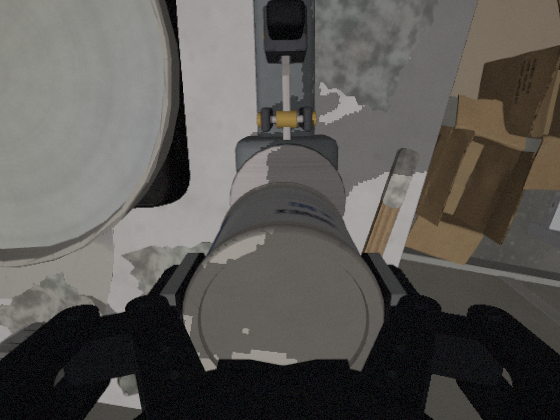

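```bash
python3 - <<'E'
from h import *
p=cam('wrist');o=ctrl.observe();Rm=q2R(o['tcp_rot']);
for n,u,z in [('fulcrum',(287,118),.094),('plat left',(231,190),.079),('plat right',(343,190),.079),('grip',(285,17),.137)]:
    X=atz(p,*u,z);print(n,X.round(4),(Rm.T@(X-o['tool_pos'])*1000).round(1))
print(o['tool_pos'],o['contact_force'])
E
```

```text
fulcrum [0.532  0.3751 0.094 ] [60.9  3.6 98. ]
plat left [0.5921 0.3442 0.079 ] [  7.9 -38.2 113. ]
plat right [0.5758 0.427  0.079 ] [  7.8  46.2 113. ]
grip [0.4813 0.3633 0.137 ] [112.9   1.9  55. ]
[0.59237597 0.38325199 0.19201359] [ 0.15907399  0.40129993 -2.07408976]
```

jog_arm --pt "0 0 0 0 0.2 2.0 255" --pt "0 0 0 0 0 2.5 255" --pt "0 0 0 0 0 2.0 255" --pt "0 0 0 0 0 1.0 255" --pt "0 0 0 0 0 0 255" --pt "0 0 0 0 0 0 255" --pt "0 0 0 0 0 0 255"

```text
t: 8.72
tool_pos: [0.5931, 0.3859, 0.118]
tcp_rot: [0.001, -0.097, 0.995, 0.0]
contact_force: [-0.8, 0.6, -2.6]
finger_gap: 0.768
```

jog_arm --pt "0 0 0 0 0 0.1 255" --pt "0 0 0 0 0 0.1 255" --pt "0 0 0 0 0 0.1 255" --pt "0 0 0 0 0 0 255" --pt "0 0 0 0 0 0 255"

```text
t: 9.13
tool_pos: [0.5927, 0.3857, 0.1133]
tcp_rot: [0.0, -0.097, 0.995, 0.0]
contact_force: [-0.8, 0.6, -3.2]
finger_gap: 0.772
```

jog_arm --pt "0 0 0 0 0 0.1 255" --pt "0 0 0 0 0 0.1 255" --pt "0 0 0 0 0 0.1 255" --pt "0 0 0 0 0 0.1 255" --pt "0 0 0 0 0 0.1 255" --pt "0 0 0 0 0 0 255" --pt "0 0 0 0 0 0 255"

```text
t: 9.72
tool_pos: [0.5926, 0.3857, 0.1083]
tcp_rot: [0.0, -0.097, 0.995, 0.0]
contact_force: [-0.3, -1.0, -1.0]
finger_gap: 0.771
```

```bash
python3 - <<'E'
from h import *
im=imaging.read_camera('side')[250:400,180:380]; cv2.imwrite('pics/c7.png',cv2.resize(im,None,fx=3.9,fy=3.9,interpolation=3))
print(ctrl.observe()['contact_force'],ctrl.observe()['tool_pos'])
E
```

```text
[-1.59439411 -1.08342353 -1.32282736] [0.5926307  0.38564067 0.1083845 ]
```

View pics/c7.png

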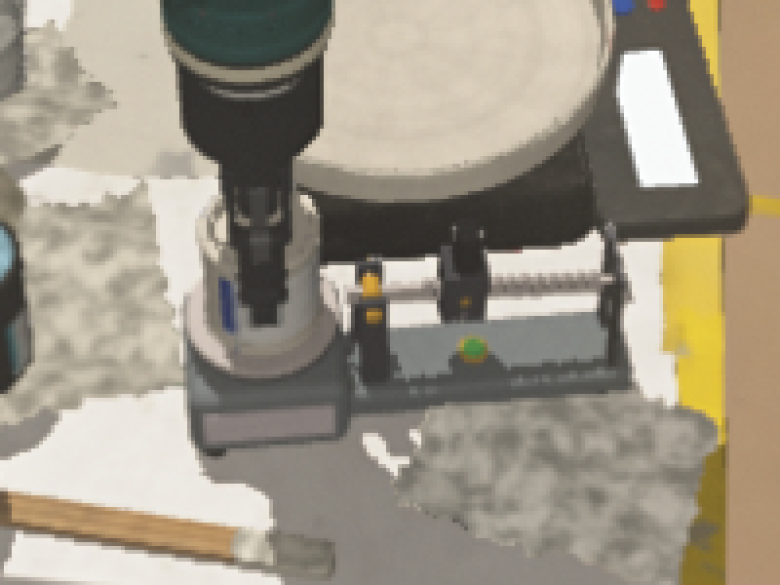

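jog_arm --pt "0 0 0 0 0 0.08 255" --pt "0 0 0 0 0 0.08 255" --pt "0 0 0 0 0 0.08 255" --pt "0 0 0 0 0 0 255" --pt "0 0 0 0 0 0 255"

```text
t: 10.18
tool_pos: [0.5926, 0.3857, 0.1058]
tcp_rot: [0.0, -0.097, 0.995, 0.0]
contact_force: [-0.8, -0.7, -1.1]
finger_gap: 0.77
```

jog_arm --pt "0 0 0 0 0 0.07 255" --pt "0 0 0 0 0 0.05 255" --pt "0 0 0 0 0 0 255" --pt "0 0 0 0 0 0 255"

```text
t: 10.52
tool_pos: [0.5927, 0.3856, 0.1047]
tcp_rot: [0.0, -0.097, 0.995, 0.0]
contact_force: [-0.1, 0.3, -0.2]
finger_gap: 0.768
```

jog_arm --pt "0 0 0 0 0 0 40" --pt "0 0 0 0 0 0 20" --pt "0 0 0 0 0 0 0" --pt "0 0 0 0 0 0 0" --pt "0 0 0 0 0 0 0" --pt "0 0 0 0 0 0 0"

```text
t: 11.02
tool_pos: [0.5927, 0.3856, 0.1047]
tcp_rot: [0.0, -0.097, 0.995, -0.0]
contact_force: [-0.5, -1.1, 0.0]
finger_gap: 0.995
```

```bash
python3 - <<'E'
from h import *
p=cam('wrist');im=imaging.read_camera('wrist');cv2.imwrite('pics/w6.png',im); print(ctrl.observe()['tool_pos'],ctrl.observe()['contact_force'],ctrl.observe()['finger_gap'])
E
```

```text
[0.59267474 0.38567577 0.10471287] [ 0.8342124  -0.69512526  0.29495571] 0.9966015041631588
```

View pics/w6.png

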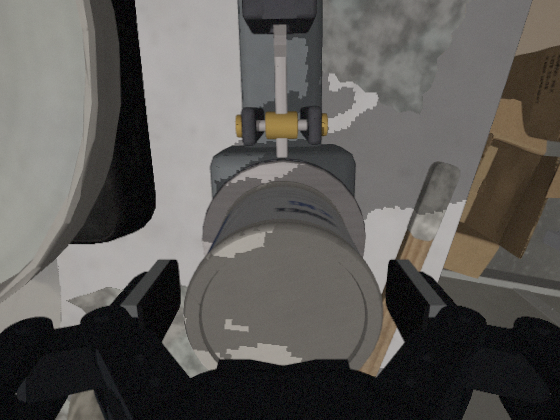

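The tin stands released, centred at column 285, with the fingers clear on both sides (at 180 and 388). I lift straight up.

jog_arm --pt "0 0 0 0 0 -1.0 0" --pt "0 0 0 0 0 -2 0" --pt "0 0 0 0 0 -3 0" --pt "0 0 0 0 0 -3 0" --pt "0 0 0 0 0 -3 0" --pt "0 0 0 0 0 -1 0" --pt "0 0 0 0 0 0 0"

```text
t: 11.65
tool_pos: [0.5935, 0.3861, 0.2386]
tcp_rot: [0.002, -0.097, 0.995, 0.001]
contact_force: [-0.0, -1.4, -0.3]
finger_gap: 1.001
```

```bash
python3 - <<'E'
from h import *
p=cam('wrist');im=imaging.read_camera('wrist');cv2.imwrite('pics/w7.png',im)
for tn in ['index','poise_grip','pointer_tip','platform_top','sample_tin']:
    for x in imaging.mark_of('wrist',tn)[:1]:
        X=toworld(p,x['at']);print(tn,X.round(4),proj(p,X).round(),round(x['p'],2))
plan([0.48,0.36,0.235],191,255)
E
```

```text
poise_grip [0.4849 0.3669 0.1441] [285.  37.] 0.95
sample_tin [0.592  0.3906 0.0727] [287. 184.] 0.69
t 11.95 pos [0.5923 0.3855 0.2336] yaw -168.9 gap 1.001 F [ 0.3  0.2 -0.3] rows 3
[[-0.0, -0.001, 0.001, 3.84, -0.11, -0.04, 255], [-0.0, -0.001, 0.001, 3.84, -0.11, -0.04, 255], [-0.0, -0.001, 0.001, 3.84, -0.12, -0.04, 255]]
```

View pics/w7.png

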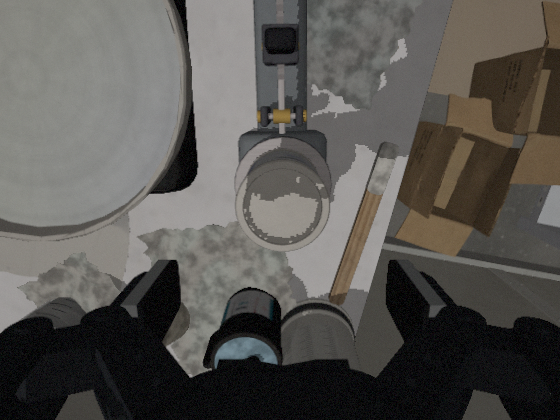

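```bash
python3 - <<'E'
from h import *
p=cam('wrist');o=ctrl.observe();Rm=q2R(o['tcp_rot'])
for n,u,z in [('fulcrum',(282,116),.094),('tin top',(282.5,205),.150),('grip',(281,40),.1435),('beam end',(280,5),.09)]:
    X=atz(p,*u,z);print(n,X.round(4),(Rm.T@(X-o['tool_pos'])*1000).round(1))
s=imaging.read_camera('side')[250:400,180:380]; cv2.imwrite('pics/c8.png',cv2.resize(s,None,fx=3.9,fy=3.9,interpolation=3))
ps=cam('side'); r=imaging.mark_of('side','poise_grip'); print([(toworld(ps,x['at']).round(4),x['p']) for x in r[:2]])
r=imaging.mark_of('side','sample_tin'); print([(toworld(ps,x['at']).round(4),x['p']) for x in r[:3]])
E
```

```text
fulcrum [0.5317 0.3737 0.094 ] [ 61.5   0.2 139.8]
tin top [0.5878 0.3851 0.15  ] [ 4.3  0.6 83.7]
grip [0.4861 0.3642 0.1435] [108.2  -0.3  90.3]
beam end [0.4529 0.3567 0.09  ] [142.   -1.3 143.9]
[(array([0.4853, 0.3633, 0.1428]), 0.85)]
[(array([0.5958, 0.3858, 0.0726]), 0.73)]
```

View pics/c8.png

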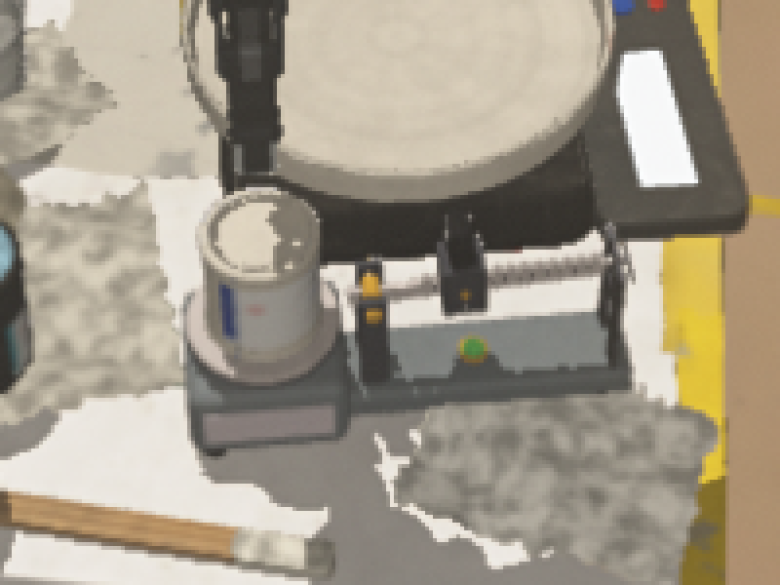

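jog_arm --pt "0 0 0 2.0 0 0 255" --pt "0 0 0 3.0 0 0 255" --pt "0 0 0 3.0 0 0 255" --pt "0 0 0 0 0 0 255" --pt "0 0 0 0 0 0 255" --pt "0 0 0 0 0 0 255" --pt "0 0 0 0 0 0 255" --squeeze 20

```text
t: 12.68
tool_pos: [0.515, 0.3704, 0.2345]
tcp_rot: [0.0, -0.097, 0.995, 0.0]
contact_force: [-0.3, -1.0, -0.6]
finger_gap: 0.01
```

```bash
python3 - <<'E'
from h import *
p=cam('wrist');im=imaging.read_camera('wrist');cv2.imwrite('pics/w8.png',im)
plan([0.48,0.36,0.235],191,255)
E
```

```text
t 12.73 pos [0.5151 0.3703 0.2344] yaw -168.9 gap -0.002 F [ 1.  -0.   0.2] rows 1
[[-0.0, 0.0, 0.002, 3.64, -0.34, -0.06, 255]]
```

View pics/w8.png

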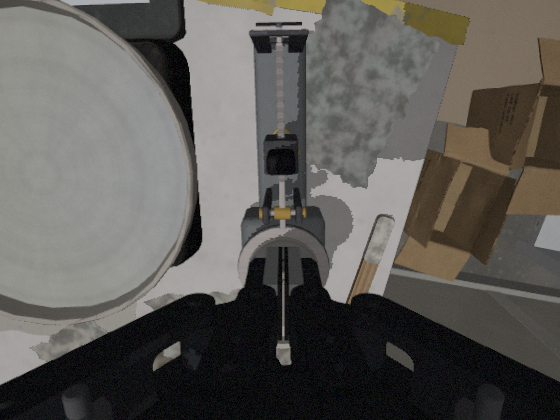

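```bash
python3 - <<'E'
from h import *
p=cam('wrist');o=ctrl.observe();Rm=q2R(o['tcp_rot'])
for n,u,z in [('fulcrum',(282,213),.094),('grip',(281.5,160),.1435),('pointer',(279,24),.099),('gatetop',(278,36),.107)]:
    X=atz(p,*u,z);print(n,X.round(4),(Rm.T@(X-o['tool_pos'])*1000).round(1))
print(proj(p,o['tool_pos']))
E
```

```text
fulcrum [0.5332 0.374  0.094 ] [-1.850e+01  1.000e-01  1.404e+02]
grip [0.4821 0.3638 0.1435] [33.6 -0.1 90.9]
pointer [0.3908 0.344  0.099 ] [127.1  -2.  135.4]
gatetop [0.4004 0.3452 0.107 ] [117.4  -2.6 127.4]
[281.20936548 264.15249192]
```

jog_arm --pt "0 0 0 0 0 2.0 255" --pt "0 0 0 0 0 3.0 255" --pt "0 0 0 0 0 3.0 255" --pt "0 0 0 0 0 1.5 255" --pt "0 0 0 0 0 0.8 255" --pt "0 0 0 0 0 0.2 255" --pt "0 0 0 0 0 0 255"

```text
t: 13.32
tool_pos: [0.5147, 0.3703, 0.1298]
tcp_rot: [0.0, -0.097, 0.995, 0.0]
contact_force: [-0.1, 0.2, 1.2]
finger_gap: -0.004
```

```bash
python3 - <<'E'
from h import *
p=cam('wrist');im=imaging.read_camera('wrist');cv2.imwrite('pics/w9.png',im)
o=ctrl.observe();print(o['tool_pos'],o['contact_force'])
s=imaging.read_camera('side')[250:400,180:380]; cv2.imwrite('pics/c9.png',cv2.resize(s,None,fx=3.9,fy=3.9,interpolation=3))
E
```

```text
[0.51488149 0.37048775 0.1305017 ] [-0.15143586  0.19499311  1.0786717 ]
```

View pics/w9.png

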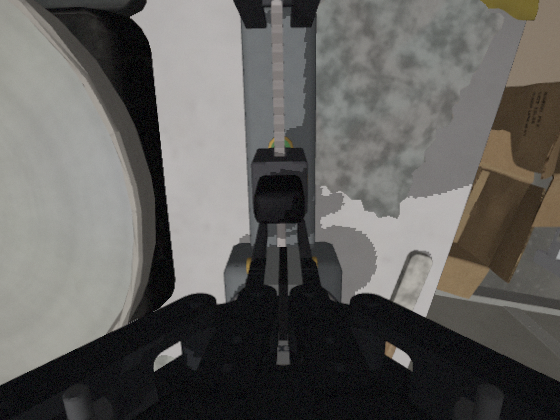

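View pics/c9.png

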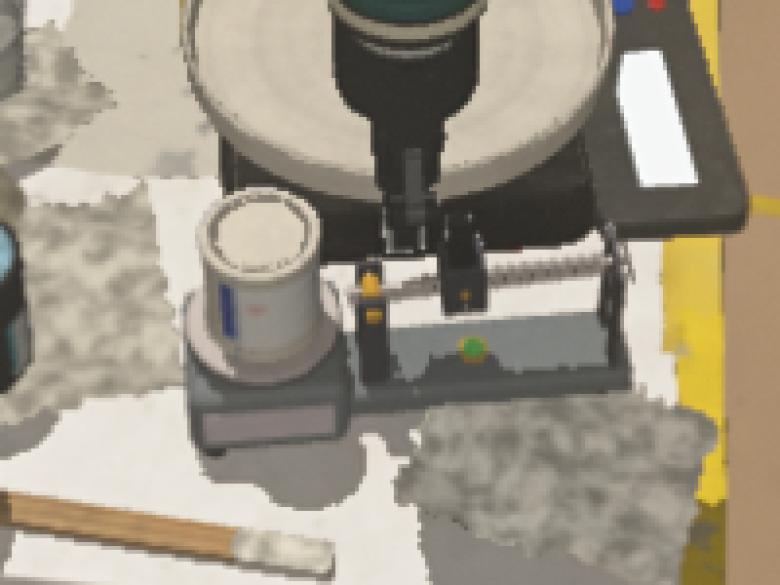

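jog_arm --pt "0 0 0 0.4 0 0 255" --pt "0 0 0 0.4 0 0 255" --pt "0 0 0 0.2 0 0 255" --pt "0 0 0 0.1 0 0 255" --pt "0 0 0 0 0 0 255" --pt "0 0 0 0 0 0 255"

```text
t: 13.92
tool_pos: [0.5033, 0.3681, 0.1299]
tcp_rot: [0.0, -0.097, 0.995, 0.0]
contact_force: [-0.2, 0.1, -0.1]
finger_gap: -0.004
```

jog_arm --pt "0 0 0 0.1 0 0 255" --pt "0 0 0 0.1 0 0 255" --pt "0 0 0 0 0 0 255"

```text
t: 14.17
tool_pos: [0.5013, 0.3677, 0.1297]
tcp_rot: [-0.0, -0.097, 0.995, -0.0]
contact_force: [0.7, 0.3, 0.2]
finger_gap: 0.003
```

jog_arm --pt "0 0 0 0.1 0 0 255" --pt "0 0 0 0.1 0 0 255" --pt "0 0 0 0 0 0 255"

```text
t: 14.42
tool_pos: [0.4993, 0.3673, 0.1297]
tcp_rot: [0.0, -0.097, 0.995, -0.0]
contact_force: [1.5, 0.3, 0.4]
finger_gap: 0.001
```

jog_arm --pt "0 0 0 0.1 0 0 255" --pt "0 0 0 0.1 0 0 255" --pt "0 0 0 0 0 0 255"

```text
t: 14.67
tool_pos: [0.4973, 0.3669, 0.1297]
tcp_rot: [0.0, -0.097, 0.995, 0.0]
contact_force: [2.0, 0.1, -0.2]
finger_gap: -0.001
```

```bash
cat > look.py <<'E'
import sys
from h import *
k=sys.argv[1]
s=imaging.read_camera('side')[280:370,250:350]; w=imaging.read_camera('wrist')[0:300,200:360]
a=cv2.resize(s,None,fx=4.4,fy=4.4,interpolation=3); b=cv2.resize(w,(int(160*396/300),396),interpolation=3)
cv2.imwrite(f'pics/l{k}.png',np.hstack([a,b]))
o=ctrl.observe();p=cam('wrist');print(round(o['t'],2),o['tool_pos'].round(4),o['contact_force'].round(1))
r=imaging.mark_of('wrist','poise_grip')[:1]
Rm=q2R(o['tcp_rot'])
for x in r:
    X=toworld(p,x['at']);print('grip',X.round(4),round(x['p'],2),'rel',(Rm.T@(X-o['tool_pos'])*1000).round(1))
E
python3 look.py 1
```

```text
14.77 [0.4974 0.3669 0.1297] [ 0.3  0.  -1. ]
grip [0.4803 0.363  0.1391] 0.88 rel [17.6 -0.6 -9.4]
```

View pics/l1.png

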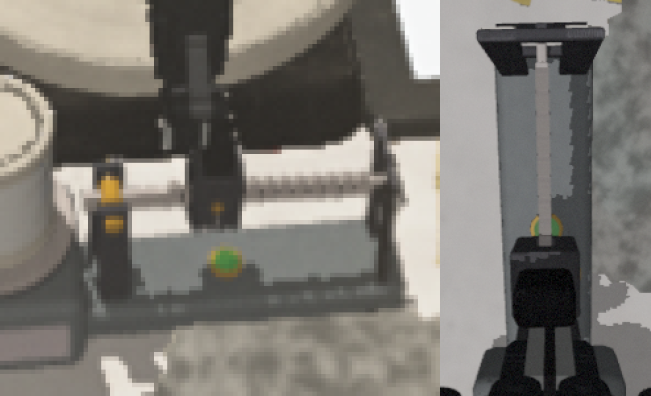

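jog_arm --pt "0 0 0 0.1 0 0 255" --pt "0 0 0 0.1 0 0 255" --pt "0 0 0 0 0 0 255"

```text
t: 15.07
tool_pos: [0.4955, 0.3665, 0.1297]
tcp_rot: [0.0, -0.097, 0.995, -0.0]
contact_force: [1.3, 0.5, -1.1]
finger_gap: -0.002
```

jog_arm --pt "0 0 0 0.1 0 0 255" --pt "0 0 0 0 0 0 255"

```text
t: 15.23
tool_pos: [0.4943, 0.3663, 0.1297]
tcp_rot: [-0.0, -0.097, 0.995, 0.0]
contact_force: [0.1, -0.1, -0.2]
finger_gap: 0.004
```

jog_arm --pt "0 0 0 0.1 0 0 255" --pt "0 0 0 0 0 0 255"

```text
t: 15.4
tool_pos: [0.4931, 0.3661, 0.1297]
tcp_rot: [-0.0, -0.097, 0.995, -0.0]
contact_force: [0.1, 0.4, -0.1]
finger_gap: 0.001
```

```bash
python3 look.py 2
```

```text
15.5 [0.4933 0.3661 0.1296] [ 0.5 -0.5 -0.8]
grip [0.4752 0.3633 0.1386] 0.81 rel [18.3  0.8 -9. ]
```

View pics/l2.png

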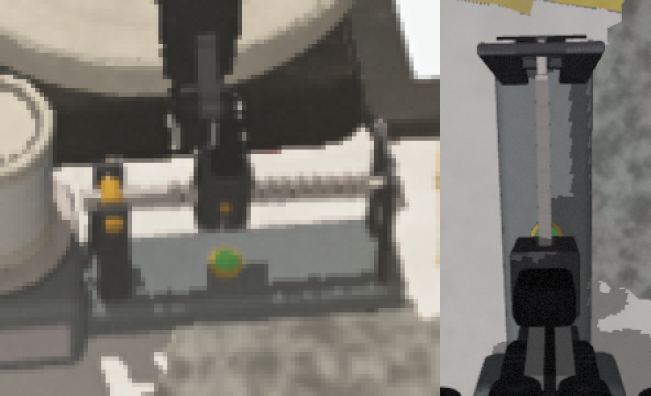

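jog_arm --pt "0 0 0 0.1 0 0 255" --pt "0 0 0 0 0 0 255"

```text
t: 15.72
tool_pos: [0.4923, 0.3659, 0.1296]
tcp_rot: [-0.0, -0.097, 0.995, -0.0]
contact_force: [0.5, 0.2, 0.2]
finger_gap: -0.0
```

jog_arm --pt "0 0 0 0.1 0 0 255" --pt "0 0 0 0 0 0 255"

```text
t: 15.88
tool_pos: [0.4914, 0.3658, 0.1297]
tcp_rot: [-0.0, -0.097, 0.995, -0.0]
contact_force: [1.6, 0.4, -0.2]
finger_gap: 0.001
```

jog_arm --pt "0 0 0 0.1 0 0 255" --pt "0 0 0 0 0 0 255"

```text
t: 16.05
tool_pos: [0.4905, 0.3656, 0.1297]
tcp_rot: [0.0, -0.097, 0.995, 0.0]
contact_force: [0.7, 0.4, -1.4]
finger_gap: -0.003
```

```bash
python3 look.py 3
```

```text
16.15 [0.4906 0.3656 0.1297] [ 2.   0.3 -0.4]
grip [0.4727 0.3645 0.1375] 0.65 rel [17.8  2.4 -7.8]
```

View pics/l3.png

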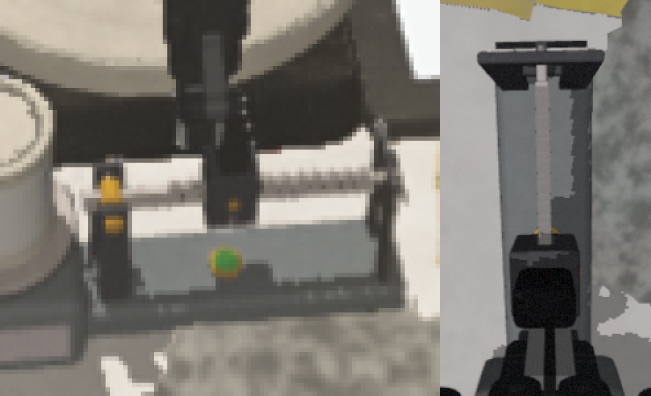

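jog_arm --pt "0 0 0 0.1 0 0 255" --pt "0 0 0 0.1 0 0 255" --pt "0 0 0 0.1 0 0 255" --pt "0 0 0 0.1 0 0 255" --pt "0 0 0 0.1 0 0 255" --pt "0 0 0 0 0 0 255"

```text
t: 16.7
tool_pos: [0.4852, 0.3645, 0.1297]
tcp_rot: [-0.0, -0.097, 0.995, -0.0]
contact_force: [-0.9, 0.8, 0.4]
finger_gap: -0.003
```

jog_arm --pt "0 0 0 0.1 0 0 255" --pt "0 0 0 0.1 0 0 255" --pt "0 0 0 0.1 0 0 255" --pt "0 0 0 0 0 0 255"

```text
t: 17.03
tool_pos: [0.4826, 0.364, 0.1297]
tcp_rot: [-0.0, -0.097, 0.995, -0.0]
contact_force: [0.9, 0.5, 1.0]
finger_gap: 0.0
```

jog_arm --pt "0 0 0 0.1 0 0 255" --pt "0 0 0 0.1 0 0 255" --pt "0 0 0 0.1 0 0 255" --pt "0 0 0 0 0 0 255"

```text
t: 17.37
tool_pos: [0.4797, 0.3634, 0.1297]
tcp_rot: [0.0, -0.097, 0.995, 0.0]
contact_force: [2.5, -0.7, 0.6]
finger_gap: 0.001
```

```bash
python3 look.py 4
```

```text
17.47 [0.4797 0.3634 0.1297] [ 0.8  0.7 -1.7]
grip [0.4623 0.3613 0.1344] 0.94 rel [17.5  1.3 -4.7]
```

View pics/l4.png

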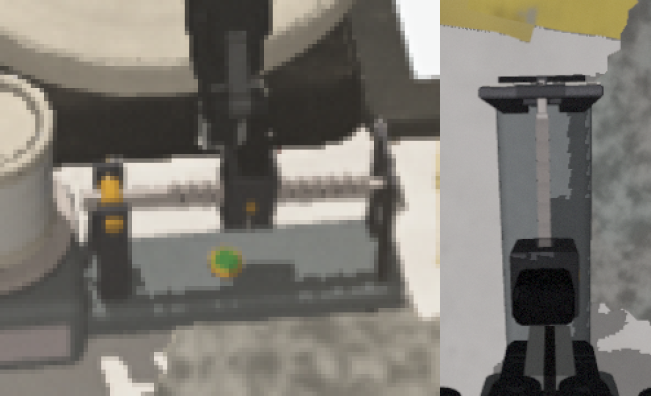

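jog_arm --pt "0 0 0 -0.3 0 0 255" --pt "0 0 0 -0.5 0 0 255" --pt "0 0 0 -0.5 0 0 255" --pt "0 0 0 0 0 0 255" --pt "0 0 0 0 0 0 255" --pt "0 0 0 0 0 0 255" --pt "0 0 0 0 0 0 255" --pt "0 0 0 0 0 0 255"

```text
t: 18.18
tool_pos: [0.4924, 0.3659, 0.1297]
tcp_rot: [-0.0, -0.097, 0.995, 0.0]
contact_force: [-0.2, -0.5, 0.2]
finger_gap: 0.001
```

```bash
python3 look.py 5
```

```text
18.28 [0.4925 0.366  0.1297] [-0.3  0.7  0.1]
grip [0.4676 0.359  0.1419] 0.57 rel [ 25.7  -2.  -12.2]
```

View pics/l5.png

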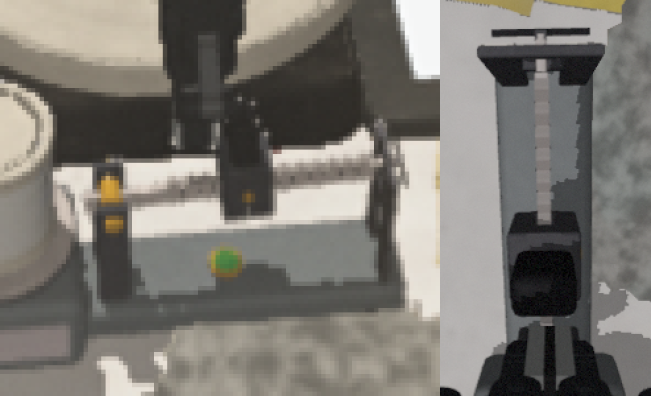

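jog_arm --pt "0 0 0 0.3 0 0 255" --pt "0 0 0 0.3 0 0 255" --pt "0 0 0 0.1 0 0 255" --pt "0 0 0 0.1 0 0 255" --pt "0 0 0 0.1 0 0 255" --pt "0 0 0 0.1 0 0 255" --pt "0 0 0 0.1 0 0 255" --pt "0 0 0 0.1 0 0 255"

```text
t: 19.0
tool_pos: [0.4809, 0.3637, 0.1297]
tcp_rot: [0.0, -0.097, 0.995, 0.0]
contact_force: [3.1, 0.8, -1.4]
finger_gap: 0.001
```

jog_arm --pt "0 0 0 0.1 0 0 255" --pt "0 0 0 0.1 0 0 255" --pt "0 0 0 0.1 0 0 255" --pt "0 0 0 0 0 0 255"

```text
t: 19.33
tool_pos: [0.4774, 0.3629, 0.1297]
tcp_rot: [-0.0, -0.097, 0.995, -0.0]
contact_force: [0.0, -0.9, 0.4]
finger_gap: 0.001
```

```bash
python3 look.py 6
```

```text
19.43 [0.4775 0.363  0.1297] [ 0.8  0.3 -0.7]
grip [0.4586 0.3608 0.1377] 0.71 rel [19.   1.5 -8. ]
```

View pics/l6.png

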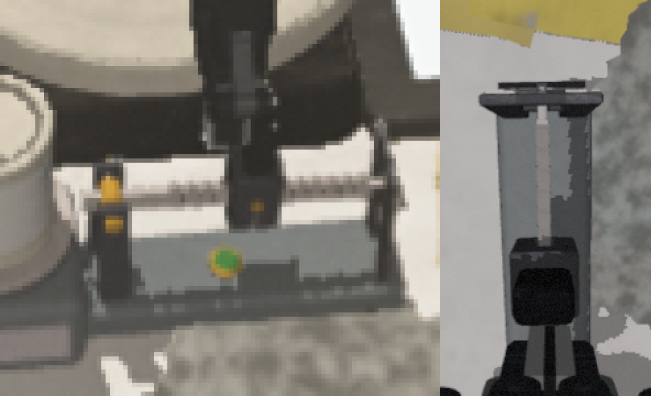

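jog_arm --pt "0 0 0 -0.3 0 0 255" --pt "0 0 0 -0.5 0 0 255" --pt "0 0 0 -0.4 0 0 255" --pt "0 0 0 0 0 0 255" --pt "0 0 0 0 0 0 255" --pt "0 0 0 0 0 0 255" --pt "0 0 0 0 0 0 255" --pt "0 0 0 0 0 0 255"

```text
t: 20.15
tool_pos: [0.4895, 0.3654, 0.1297]
tcp_rot: [-0.0, -0.097, 0.995, -0.0]
contact_force: [-0.3, -0.2, -0.3]
finger_gap: 0.001
```

```bash
python3 look.py 7
```

```text
20.25 [0.4895 0.3654 0.1297] [-0.1  0.3 -0.4]
grip [0.4626 0.362  0.1429] 0.71 rel [ 27.1   1.9 -13.1]
```

View pics/l7.png

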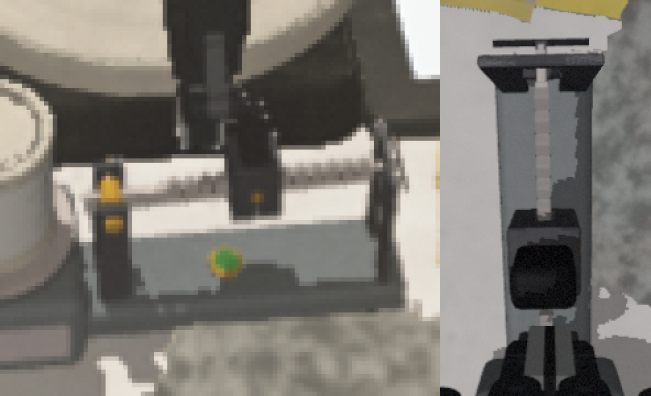

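```bash
python3 - <<'E'
from h import *
p=cam('wrist');w=imaging.read_camera('wrist');cv2.imwrite('pics/w10.png',cv2.resize(w[0:240,200:360],None,fx=4,fy=2.5*1.0) if 0 else cv2.resize(w[20:260,210:350],None,fx=2.5,fy=2.5,interpolation=3))
t=imaging.read_camera('top')[195:285,140:200];cv2.imwrite('pics/t10.png',cv2.resize(t,None,fx=6.5,fy=6.5,interpolation=3))
E
```

```text
(no output)
```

View pics/w10.png

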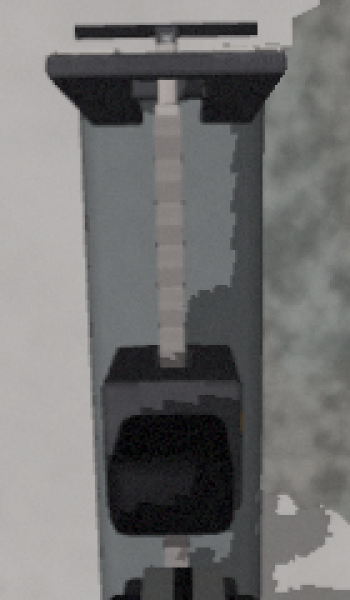

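View pics/t10.png

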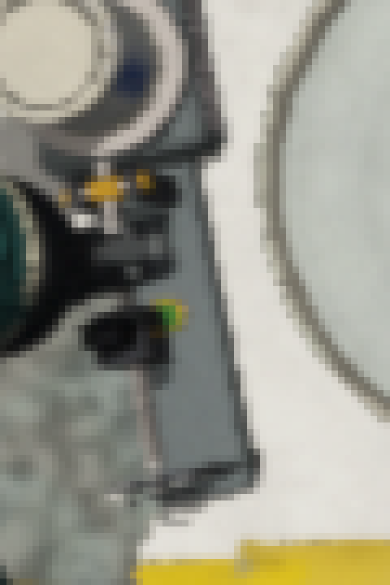

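```bash
python3 - <<'E'
from h import *
p=cam('wrist');o=ctrl.observe();Rm=q2R(o['tcp_rot'])
F=np.array([.5325,.3738,0]);u=Rm[:,0]
def d(n,px,z):
    X=atz(p,210+px[0]/2.5,20+px[1]/2.5,z); print(n,((X-F)@u*1000).round(1))
for z in (.143,.146):
  d('grip rear top',(171,535),z); 
d('grip front bottom',(171,415),.117);d('body front top',(171,382),.116);d('gate top front',(171,53),.107);d('gate top rear',(165,75),.107)
for z in (.09,.093,.096,.0985): d('pointer %s'%z,(168,31),z)
E
```

```text
grip rear top 62.9
grip rear top 64.0
grip front bottom 76.6
body front top 82.5
gate top front 139.3
gate top rear 135.7
pointer 0.09 146.2
pointer 0.093 145.6
pointer 0.096 145.0
pointer 0.0985 144.5
```

jog_arm --pt "0 0 0 0.3 0 0 255" --pt "0 0 0 0.4 0 0 255" --pt "0 0 0 0.2 0 0 255" --pt "0 0 0 0.1 0 0 255" --pt "0 0 0 0.1 0 0 255" --pt "0 0 0 0.1 0 0 255" --pt "0 0 0 0.1 0 0 255" --pt "0 0 0 0.1 0 0 255"

```text
t: 21.07
tool_pos: [0.4759, 0.3627, 0.1297]
tcp_rot: [0.0, -0.097, 0.995, -0.0]
contact_force: [0.9, -0.7, -1.6]
finger_gap: 0.002
```

jog_arm --pt "0 0 0 0.1 0 0 255" --pt "0 0 0 0.1 0 0 255" --pt "0 0 0 0.1 0 0 255" --pt "0 0 0 0 0 0 255"

```text
t: 21.4
tool_pos: [0.4729, 0.3621, 0.1297]
tcp_rot: [0.0, -0.097, 0.995, 0.0]
contact_force: [1.6, 1.1, -1.4]
finger_gap: 0.0
```

jog_arm --pt "0 0 0 0.1 0 0 255" --pt "0 0 0 0.1 0 0 255" --pt "0 0 0 0.1 0 0 255" --pt "0 0 0 0 0 0 255"

```text
t: 21.73
tool_pos: [0.4695, 0.3614, 0.1296]
tcp_rot: [-0.0, -0.097, 0.995, -0.0]
contact_force: [0.8, 0.4, 0.9]
finger_gap: -0.0
```

```bash
python3 look.py 8
```

```text
21.83 [0.4696 0.3614 0.1296] [ 0.5 -0.8 -0.1]
grip [0.4504 0.3604 0.1381] 0.73 rel [19.1  2.7 -8.4]
```

View pics/l8.png

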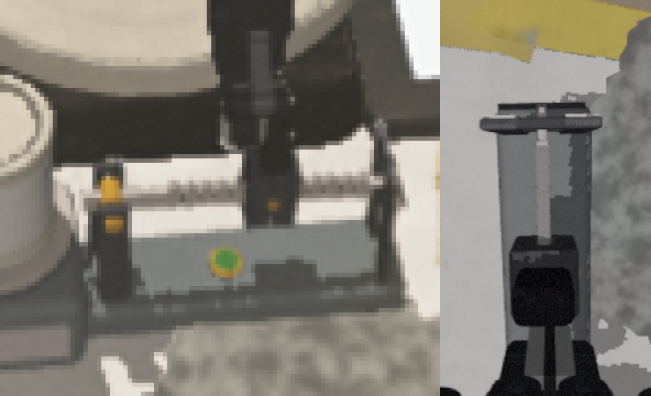

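jog_arm --pt "0 0 0 -0.3 0 0 255" --pt "0 0 0 -0.5 0 0 255" --pt "0 0 0 -0.4 0 0 255" --pt "0 0 0 0 0 0 255" --pt "0 0 0 0 0 0 255" --pt "0 0 0 0 0 0 255" --pt "0 0 0 0 0 0 255" --pt "0 0 0 0 0 0 255"

```text
t: 22.55
tool_pos: [0.4817, 0.3638, 0.1297]
tcp_rot: [-0.0, -0.097, 0.995, 0.0]
contact_force: [0.6, -0.3, 0.4]
finger_gap: 0.003
```

```bash
python3 look.py 9
```

```text
22.65 [0.4817 0.3638 0.1297] [ 0.8 -0.2 -0.4]
grip [0.4495 0.3606 0.1392] 0.59 rel [32.2  3.  -9.4]
```

View pics/l9.png

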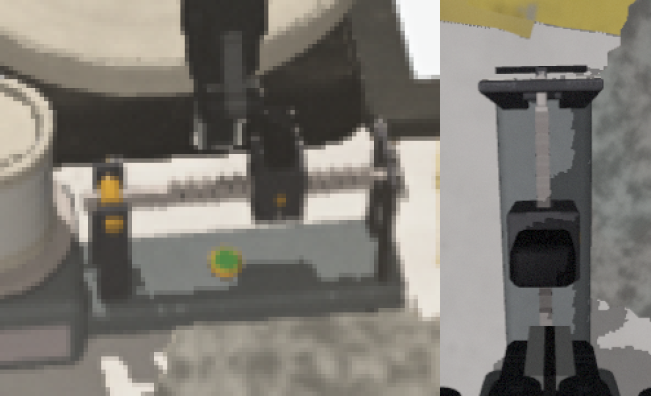

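jog_arm --pt "0 0 0 -0.3 0 -1.0 255" --pt "0 0 0 0 0 -3.0 255" --pt "0 0 0 0 0 -3.5 255" --pt "0 0 0 0 0 -2.5 255"

```text
t: 23.03
tool_pos: [0.4847, 0.3644, 0.2322]
tcp_rot: [0.001, -0.097, 0.995, 0.0]
contact_force: [0.6, 0.2, 0.2]
finger_gap: 0.002
```

```bash
cat >> h.py <<'E'
def plan6(target,Rt,grip=255,step=0.0405,m=None):
    o=ctrl.observe(); p=np.array(o['tool_pos']); Rm=q2R(o['tcp_rot'])
    rv=R.from_matrix(Rm.T@Rt).as_rotvec(); d=np.array(target)-p
    m=m or max(1,int(np.ceil(max(np.linalg.norm(d)/step,np.linalg.norm(rv)/0.12)))); rows=[];Rc=Rm
    for i in range(m):
        s=Rc.T@(d/m)*100; rows.append([round(float(v),3) for v in rv/m]+[round(float(v),2) for v in s]+[grip]); Rc=Rc@R.from_rotvec(rv/m).as_matrix()
    print('t',round(o['t'],2),p.round(4),'rows',m); 
    for k in range(0,m,8): print(rows[k:k+8])
def down(yaw,tilt=0):
    a=np.radians(yaw); x=np.array([np.cos(a),np.sin(a),0]); z=np.array([0,0,-1.]); Rt=np.array([x,np.cross(z,x),z]).T
    return Rt@R.from_rotvec([0,-tilt,0]).as_matrix()
E
python3 - <<'E'
from h import *
p=cam('wrist');o=ctrl.observe();Rm=q2R(o['tcp_rot']);Rc=q2R(p['orientation'])
rel=Rm.T@(p['origin']-o['tool_pos']);relR=Rm.T@Rc
print(rel,relR@[0,0,-1])
I=np.array([.392,.342,.09])
Rt=down(191,0.6); C=Rt@relR
campos=I-0.24*(C@np.array([0,0,-1.])); t=campos-Rt@rel
print('cam',campos,'tcp',t)
plan6(t,Rt)
E
```

```text
[ 0.06657488  0.00059739 -0.14199299] [-2.67239478e-01  7.90075847e-04  9.63629824e-01]
cam [0.21188751 0.30679651 0.24466158] tcp [0.34464082 0.33199257 0.16506072]
t 23.03 [0.4847 0.3644 0.2322] rows 5
[[0.0, -0.12, 0.0, 2.88, -0.1, 1.34, 255], [0.0, -0.12, 0.0, 3.01, -0.1, 0.99, 255], [0.0, -0.12, 0.0, 3.11, -0.1, 0.62, 255], [0.0, -0.12, 0.0, 3.16, -0.1, 0.24, 255], [0.0, -0.12, 0.0, 3.17, -0.1, -0.14, 255]]
```

jog_arm --pt "0 -0.12 0 2.9 -0.1 1.3 255" --pt "0 -0.12 0 3.0 -0.1 1.0 255" --pt "0 -0.12 0 3.1 -0.1 0.6 255" --pt "0 -0.12 0 3.2 -0.1 0.2 255" --pt "0 -0.12 0 3.2 -0.1 -0.1 255" --pt "0 0 0 0 0 0 255" --pt "0 0 0 0 0 0 255"

```text
t: 23.62
tool_pos: [0.3718, 0.3385, 0.1845]
tcp_rot: [0.221, -0.097, 0.97, 0.018]
contact_force: [1.3, 0.4, 1.0]
finger_gap: 0.002
```

```bash
cat > idx.py <<'E'
import sys
from h import *
p=cam('wrist');w=imaging.read_camera('wrist');cv2.imwrite(f'pics/x{sys.argv[1]}.png',w)
u=proj(p,[.392,.342,.09]);print(u,ctrl.observe()['tool_pos'])
a,b=int(u[0])-55,int(u[1])-45; a=max(a,0);b=max(b,0)
cv2.imwrite(f'pics/xc{sys.argv[1]}.png',cv2.resize(w[b:b+90,a:a+110],None,fx=6.5,fy=6.5,interpolation=3)); print(a,b)
E
python3 idx.py 1
```

```text
[281.93335432 176.0814874 ] [0.37530001 0.34071031 0.18729273]
226 131
```

View pics/x1.png

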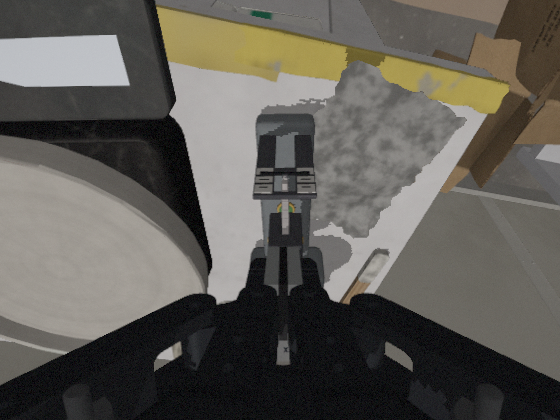

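View pics/xc1.png

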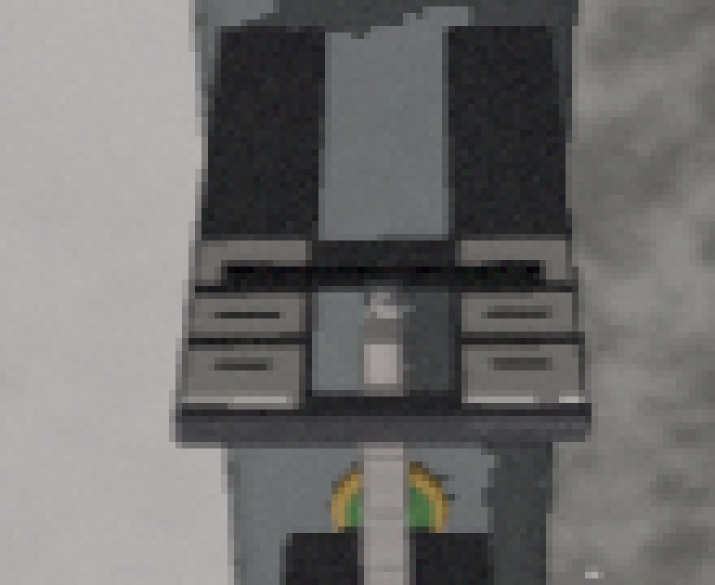

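```bash
cat > par.py <<'E'
import sys
from h import *
# a,b crop origin, rows (crop px) of top bold, bottom bold, pointer, col
a,b,rt,rb,rp,c=map(float,sys.argv[1:])
p=cam('wrist'); 
U=np.array([np.cos(np.radians(191)),np.sin(np.radians(191)),0])
rt,rb,rp=[b+r/6.5 for r in (rt,rb,rp)]
# rotate azimuth from yaw measured; find index plane by fitting fulcrum-index pos so that bold marks at z .09+-.0031 project to rows
from scipy.optimize import least_squares
col=a+c/6.5
def I(s): return np.array([.392,.342,.09])+s[0]*U+s[1]*np.array([0,0,1])
f=lambda s:[proj(p,I(s)+[0,0,.0031])[1]-rt,proj(p,I(s)-[0,0,.0031])[1]-rb]
s=least_squares(f,[0,0.]).x; print('shift of index (mm) along u, z',s*1000,f(s), 'col',col,proj(p,I(s))[0])
for off in (.0025,.005):
    g=least_squares(lambda h:[proj(p,I(s)+off*U+[0,0,h[0]])[1]-rp],[0.]).x[0]
    print('off',off,'pointer z mm',g*1000,'theta',g/.147)
E
python3 par.py 226 131 340 288 270 380; python3 idx.py 2
```

```text
shift of index (mm) along u, z [40.18749745 65.14511363] [np.float64(0.0), np.float64(0.0)] col 284.46153846153845 277.8627046490932
off 0.0025 pointer z mm -1.8921898824841525 theta -0.012872040016898997
off 0.005 pointer z mm 1.5469240863453382 theta 0.010523293104390055
[279.51285551 168.64234101] [0.37734912 0.34183152 0.18866102]
224 123
```

View pics/xc2.png

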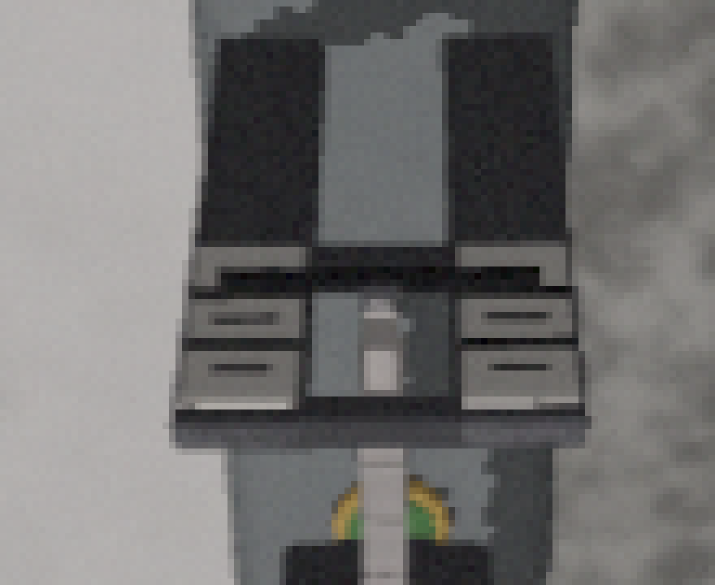

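```bash
cat > par.py <<'E'
import sys
from h import *
from scipy.optimize import least_squares
a,b,rt,rb,rp=map(float,sys.argv[1:])
p=cam('wrist'); U=np.array([np.cos(np.radians(191)),np.sin(np.radians(191)),0])
rt,rb,rp=[b+r/6.5 for r in (rt,rb,rp)]
for dz in (0,.002,.004):
    I=lambda s: np.array([.392,.342,.09+dz])+s*U
    row=lambda X: proj(p,X)[1]
    s=least_squares(lambda s:[row(I(s[0])+[0,0,.0031])+row(I(s[0])-[0,0,.0031])-rt-rb],[0.]).x[0]
    print('dz',dz,'u shift mm',s*1000,'bold sep pred/meas',row(I(s)+[0,0,.0031])-row(I(s)-[0,0,.0031]),rt-rb)
    for off in (.0025,.005,.0055):
        g=least_squares(lambda h:[row(I(s)+off*U+[0,0,h[0]])-rp],[0.]).x[0]
        print('  off',off,'pointer z mm',g*1000,'theta',g/.147)
E
python3 par.py 224 123 345 292 275; python3 - <<'E'
from h import *
p=cam('wrist');o=ctrl.observe();print(p['origin'],o['joint_positions'].round(3),o['tool_pos'],o['dq'].round(3),o['tcp_rot'])
E
```

```text
dz 0 u shift mm -6.23667734381545 bold sep pred/meas 5.258868630719945 8.153846153846189
  off 0.0025 pointer z mm -4.481871040477467 theta -0.03048891864270386
  off 0.005 pointer z mm -0.9052748835338138 theta -0.0061583325410463526
  off 0.0055 pointer z mm -0.18995567338649386 theta -0.0012922154652142439
dz 0.002 u shift mm -4.780906218134915 bold sep pred/meas 5.3129661194784035 8.153846153846189
  off 0.0025 pointer z mm -4.399188853790541 theta -0.029926454787690758
  off 0.005 pointer z mm -0.8225928002538483 theta -0.005595869389481961
  off 0.0055 pointer z mm -0.10727361146896826 theta -0.0007297524589725732
dz 0.004 u shift mm -3.3251303914049966 bold sep pred/meas 5.368188229660689 8.153846153846189
  off 0.0025 pointer z mm -4.316500001133981 theta -0.02936394558594545
  off 0.005 pointer z mm -0.7399040543365623 theta -0.005033360913854166
  off 0.0055 pointer z mm -0.024584887615514573 theta -0.00016724413343887466
[0.25721291 0.31888608 0.28643337] [ 0.696  0.019 -0.583  0.565 -0.215  0.454] [0.37734912 0.34183152 0.18866102] [-0.015  0.025  0.06   0.009  0.001  0.002] [ 0.22439507 -0.09608664  0.96953841  0.02023565]
```

```bash
python3 - <<'E'
from h import *
p=cam('wrist');o=ctrl.observe();Rm=q2R(o['tcp_rot']);Rc=q2R(p['orientation'])
rel=Rm.T@(p['origin']-o['tool_pos']);relR=Rm.T@Rc
I=np.array([.392,.342,.09])
for tilt,D in ((0.95,.25),):
    Rt=down(191,tilt); C=Rt@relR
    campos=I-D*(C@np.array([0,0,-1.])); t=campos-Rt@rel
    print(tilt,'cam',campos,'tcp',t); plan6(t,Rt,m=8)
E
```

```text
0.95 cam [0.16152864 0.29705526 0.17580748] tcp [0.31289471 0.32587476 0.1479438 ]
t 23.72 [0.3773 0.3418 0.1887] rows 8
[[0.0, -0.062, 0.001, 0.97, -0.04, 0.09, 255], [0.0, -0.062, 0.001, 0.97, -0.04, 0.03, 255], [0.0, -0.062, 0.001, 0.97, -0.04, -0.03, 255], [0.0, -0.062, 0.001, 0.97, -0.04, -0.09, 255], [0.0, -0.062, 0.001, 0.96, -0.04, -0.15, 255], [0.0, -0.062, 0.001, 0.95, -0.04, -0.21, 255], [0.0, -0.062, 0.001, 0.94, -0.04, -0.26, 255], [0.0, -0.062, 0.001, 0.92, -0.04, -0.32, 255]]
```

jog_arm --pt "0 -0.06 0 1.0 0 0.1 255" --pt "0 -0.06 0 1.0 0 0 255" --pt "0 -0.06 0 1.0 0 0 255" --pt "0 -0.06 0 1.0 0 -0.1 255" --pt "0 0 0 0 0 0 255" --pt "0 0 0 0 0 0 255"

```text
t: 24.22
tool_pos: [0.344, 0.3354, 0.1675]
tcp_rot: [0.338, -0.093, 0.936, 0.031]
contact_force: [-0.1, 1.1, 0.5]
finger_gap: 0.0
```

```bash
python3 idx.py 3; python3 -c "
from h import *
o=ctrl.observe();print(o['joint_positions'].round(3),cam('wrist')['origin'],o['contact_force'])"
```

```text
[277.94765872 192.23682135] [0.34474604 0.33583704 0.16815847]
222 147
[ 0.829 -0.055 -0.878  0.159 -0.39   0.512] [0.20523421 0.30896972 0.23396206] [0.6749136  0.16133928 0.00903404]
```

View pics/xc3.png

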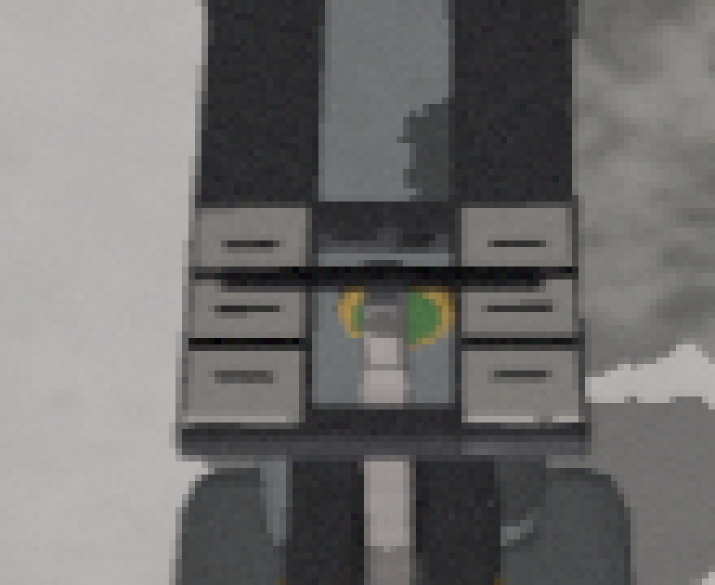

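```bash
python3 par.py 222 147 345 271 277
```

```text
dz 0 u shift mm -4.300598749750897 bold sep pred/meas 7.165651700510779 11.384615384615415
  off 0.0025 pointer z mm -2.2348675003706884 theta -0.015203180274630534
  off 0.005 pointer z mm -0.3254155967510157 theta -0.002213711542523917
  off 0.0055 pointer z mm 0.05647478030619201 theta 0.00038418217895368716
dz 0.002 u shift mm -1.605810409075933 bold sep pred/meas 7.266616165144086 11.384615384615415
  off 0.0025 pointer z mm -2.1766400108704147 theta -0.014807074903880375
  off 0.005 pointer z mm -0.26718814059678786 theta -0.0018176063986176047
  off 0.0055 pointer z mm 0.11470222963357497 theta 0.0007802872764188774
dz 0.004 u shift mm 1.0889903419285243 bold sep pred/meas 7.370466771381729 11.384615384615415
  off 0.0025 pointer z mm -2.1184030785998536 theta -0.014410905296597644
  off 0.005 pointer z mm -0.20895124314212496 theta -0.0014214370281777208
  off 0.0055 pointer z mm 0.17293911995082453 theta 0.0011764565983049288
```

```bash
python3 - <<'E'
from h import *
im=imaging.read_camera('side'); cv2.imwrite('pics/f.png',im[100:400,150:420]); ps=cam('side')
for n in ['sample_tin','poise_grip','open_tin','timer']:
    print(n,[(toworld(ps,x['at']).round(3),round(x['p'],2)) for x in imaging.mark_of('side',n)[:2]])
pt=cam('top'); imaging.read_camera('top')
for n in ['tin_lid','open_tin']:
    print(n,[(toworld(pt,x['at']).round(3),round(x['p'],2)) for x in imaging.mark_of('top',n)[:2]])
a=im[280:370,230:360]; cv2.imwrite('pics/f2.png',cv2.resize(a,None,fx=5.5,fy=5.5,interpolation=3))
E
```

```text
sample_tin [(array([0.594, 0.388, 0.078]), 0.66), (array([ 0.727, -0.436,  0.003]), 0.55)]
poise_grip [(array([0.45 , 0.355, 0.139]), 0.85)]
open_tin [(array([ 0.453, -0.176,  0.002]), 0.79), (array([0.533, 0.376, 0.003]), 0.67)]
timer [(array([ 0.367, -0.337, -0.   ]), 0.85), (array([0.395, 0.338, 0.088]), 0.4)]
tin_lid [(array([ 0.554, -0.066, -0.001]), 0.82), (array([0.529, 0.37 , 0.003]), 0.21)]
open_tin [(array([ 0.452, -0.182,  0.001]), 0.59), (array([ 0.552, -0.063, -0.002]), 0.24)]
```

View pics/f2.png

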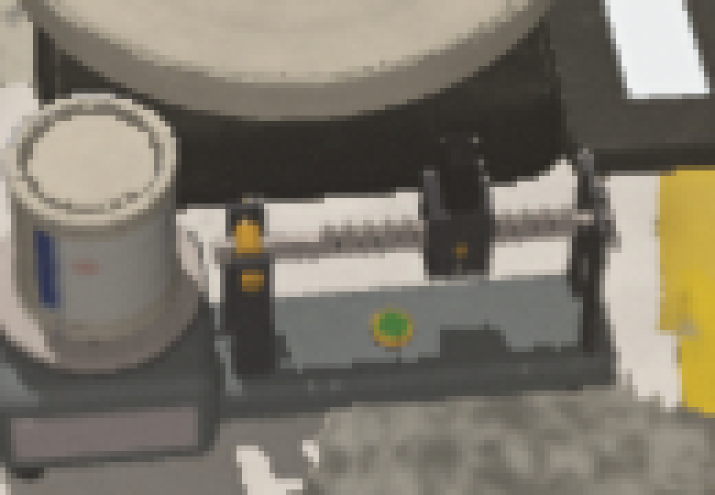

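```bash
python3 -c "
from h import *
print(ctrl.observe()['contact_force'].round(1),ctrl.observe()['t']);print(ctrl.hand_in())"
```

```text
[ 0.3 -0.3 -0.5] 24.6667
the job is handed in; nothing more can be done
None
```

The closed tin is on the scale platform, the poise is in the notch where the beam floats, and I handed the job in at 24.7 s. `hand_in()` gives no verdict.

- **Tin:** I placed it upright and released it. The last reading put it at about (0.594, 0.388, 0.078), within roughly 6 mm of the platform centre.
- **Poise:** I pushed it with shut fingertips from notch index 2 to 6, counting the innermost as 0. That is 280 g on the scale's marking. The grip stands about 84 mm from the fulcrum, where that notch should be. I had no direct reading of the pawl; I only saw the push force drop as it passed each crest.
- **Beam:** with the gripper away, two wrist-camera views put it at about −0.002 to −0.006 rad, and the side picture at roughly +0.01 rad. These differ a little, but all lie inside ±0.021.
- **Bold marks:** they are drawn farther apart than the ±3.1 mm in the text, about ±4.8 mm by my measurement. I took this as the marks being reached by the bar's edge, not its middle.
- **Bystanders:** the open tin, loose lid and timer read at their starting places to within about 5 mm.
- **Forces:** the highest I saw while pushing the poise was about 3 N. I saw no contact force at the end, beyond the sensor's noise of about 1 N.

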